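# Slide the tool crate into its bay and drop the keeper

### The job

Push the heavy, tall wooden tool crate along the bench into its bay between the dark battens until it stands fully home against the end stop: do not lift it, and push it low enough that it slides without tipping. Then push the red keeper bar all the way down across the mouth of the bay, behind the crate. Leave everything else on the bench where it is.

Things in the scene. Friction and masses are not known exactly. Their poses are not given: they have to be found in the camera images.
- crate: Heavy closed crate of light wood slats with steel straps, 80 (x) x 150 (y) x 160 tall, 1.2-1.8 kg, loose on the bench; round carrying handle along y on top (posts to 225). Origin: centre of its underside. +x points towards the bay (within 0.2 rad of the bay's +x): push the face at x = -40. Pushed above about 55 from the bench it may tip.
- bay: Fixed bay of dark battens, yellow floor patch. Origin: on the bench, crate's footprint centre when home. +x points into the bay, z up. End stop 50 tall, face at x = 40. Side battens 35 tall, inner faces y = +-85 from x = -40 on; flared mouth reaches about y = +-113 at x = -75. At the start the crate's centre is at x = -260 to -175, y within +-25.
- keeper_pivot (a point): Hinge axis of the red keeper bar, at x = -66, y = 128, z = 55 in the bay's frame; it runs along the bay's x. Two steel cheeks 70 tall (y = 113 to 143) stand either side of the bar, the outer one reaching to x = -84. The point does not turn with the bar: its axes are the bay's.
- keeper_end (a point): Centre of the free end of the red keeper bar, 170 from the hinge axis; the bar is straight, 20 wide (along the bay's x) and 16 thick, with its centreline through the hinge axis.
- keeper (a joint): Angle of the red keeper bar (rad): 0 = upright, negative = leaning outward (to the bay's +y), 1.57 = fully down, level across the mouth towards the bay's -y, centreline 55 above the bench, 16 clear behind the home crate. Friction hinge: stays where it is left; about 1 N near the end moves it.
- jar: Bystander: amber glass jar with a steel lid, 68 dia x 90 tall (mm). Origin: centre of its underside.
- glue: Bystander: white glue bottle with orange cap, 60 dia x 160 tall (mm). Origin: centre of its underside.
- tape: Bystander: roll of brown tape lying flat, 80 dia x 30 tall (mm). Origin: centre of its underside.
- screwdriver: Bystander: screwdriver with a red handle, lying on the bench, about 30 high (mm). Origin: centre of its underside.
- mallet: Bystander: hammer with a light wooden handle, lying on the bench, about 30 high (mm). Origin: centre of its underside.
- offcut: Bystander: offcut of light wood, 110 x 50 x 30 tall (mm). Origin: centre of its underside.
- tin: Bystander: empty open steel tin, 72 dia x 100 tall (mm). Origin: centre of its underside.
Things that resemble listed ones, but are neither listed nor needed, are in the scene too. What is shaped like the crate but blue, green or purple is not meant.

How it is judged:
By the outcome, as a careful person would: the job done as asked, in the order asked, and still so for the second after the job is handed in, with the robot touching nothing.
It also fails if it takes over 66 s, if anything falls off the work surface, if the arm or the gripper's body presses on something with over 40 N, if the wrist force passes 120 N, or if a joint passes its speed limit or range.

### The arm

A 7-joint arm with a two-finger parallel gripper is mounted at the origin on the work surface. World frame = base frame: x ahead of the robot, y to its left, z up, the work surface at z = 0. Lengths are in m, angles in rad, forces in N, time in s.
With the tool pointing down it reaches from about 0.4 to 0.85 m from the base axis. Payload 4.5 kg.
Tool frame: the origin (TCP) lies on the mounting face of the last link; the fingertips stand 166 mm ahead of it and the grasp point (between the pads) lies 147 mm ahead of it; y points along the fingers, z is the direction in which the jaws open and shut, and the axes are right-handed (so a half turn about y gives the same grasp; the last joint's range is limited). The gripper opens to 88 mm and grips with 3 to 60 N. Pads are 18 mm wide; open, the fingers measure 123 mm over their backs; the gripper's body (75 mm by 187 mm) begins 45 mm behind the grasp point.
Start: joints at [1.143, 0.689, -0.195, 1.565, 0.157, 0.902, -0.215], TCP at [0.278, -0.56, 0.405] pointing down, gripper open.
Joint ranges: [-3.01, 3.01], [-0.46, 2.08], [-1.47, 1.51], [0.13, 2.56], [-1, 4.14], [0.04, 2.09], [-2.66, 2.66]. Speed limits (rad/s): [2.57, 2.57, 3.14, 3.14, 3.14, 3.14, 3.14].

### API

Orientations are given as a unit quaternion [x, y, z, w].
In Python, from plant import r gives the robot as it stands.
- The arm moves only by the tool arm_command, never from a script. Its argument "deltas" is a list of rows, each an object of numbers: "dx", "dy", "dz": the shift along the tool's x, y, z each as a share of 1000 mm, from -1 to 1; "wx", "wy", "wz": the turn, a rotation vector about the tool's x, y, z each as a share of 45 degrees, from -1 to 1. In form: [{"dx": .., "dy": .., "dz": .., "wx": .., "wy": .., "wz": ..}, ...]. A call has exactly 5 rows; each row is the pose to reach, as a shift and turn from the pose commanded when the call began, along the tool's axes at that moment; what a row does not reach only later rows make up. A row lasts 1/10 s, in which the tool goes at most 50 mm and 8.59 degrees, less where a joint would pass 70% of its speed; a pose out of reach is approached as far as the arm can. A call with a number of a shift or a turn outside -1 to 1 is refused whole. A call with a gripper value outside its range is refused whole. "claw" is the opening, from -1 (shut) to 1 (fully open), set as the call begins (left out, the last holds). The fingers move at their own pace and stop on an object; "grip_force" is the grip in N (left out, the last holds). Time passes only in rows, so rows that repeat a pose let the fingers close, or fill a call up. It gives the time, the measured TCP pose, the force and the opening at its end, in the units of the state.
- r.get_state(): the state, without advancing time (a new reading comes with each control period).
- r.snapshot(name): name is "scene" or "top"; returns the picture (480x640x3 uint8, red, green, blue); there is no depth.
- r.get_calibration(name): a dict with "vertical_fov" (degrees; the focal length in pixels is half the picture's height over the tangent of half this angle, whatever the lens; pixels are square), "cx", "cy" (the principal point, pixels), "R" (3x3) and "t" (3): a world point X has camera coordinates R X + t. Camera axes: x right, y down, z forward; pixel columns grow to the right and rows downward; lengths in m; the calibration is good to about 2 mm. A picture is of the moment at which its call begins. get_calibration takes no time and is no camera call.
- r.finish_job(): hands the job in, once; it reports no verdict.
The state is a dict: "clock": time; "q": joint angles; "qd": joint speeds; "joint_torque": joint torques, N m; "tool_pos": TCP position; "eef_rot": TCP orientation; "contact_force": force on the tool from outside, world axes, zero at the start; "moment": the same for the moment, N m; "opening": opening from 0.0 (shut) to 1.0 (fully open).
Only numpy, scipy, OpenCV 4.12 (cv2) and the standard library are available. Lean on these libraries where they do the work, as an engineer would, in place of code of your own. Each camera call takes 0.05 s, during which the arm holds its last target.

## Working session

There is one attempt and no reset: what is moved stays moved. The work goes in short steps, Python scripts to look and compute and a tool call to move; the robot and the scene stay as the last step left them, time stands still between calls to the robot, and variables do not carry over. Pictures are saved under pics/ and viewed, and the job is handed in when it is done.

Besides the shell and the picture viewer there is one more tool, called by a JSON object that holds its "name" and its "arguments", one argument or row to a line. arm_command: Moves the arm, as the interface text tells. Shift numbers are shares of 1000 mm and turn numbers shares of 45 degrees, none past 1 either way. Its arguments: {"type":"object","properties":{"deltas":{"type":"array","items":{"type":"object","properties":{"dx":{"type":"number","minimum":-1,"maximum":1},"dy":{"type":"number","minimum":-1,"maximum":1},"dz":{"type":"number","minimum":-1,"maximum":1},"wx":{"type":"number","minimum":-1,"maximum":1},"wy":{"type":"number","minimum":-1,"maximum":1},"wz":{"type":"number","minimum":-1,"maximum":1}}}},"claw":{"type":"number"},"grip_force":{"type":"number"}},"required":["deltas"]}

```bash
ls; mkdir -p pics; python3 - <<'E'
from plant import r
import cv2
for n in("scene","top"):
    im=r.snapshot(n); cv2.imwrite(f"pics/{n}0.png",im[:,:,::-1]); print(n,r.get_calibration(n))
print(r.get_state())
E
```

```text
pics
scene {'vertical_fov': 47.70991872457067, 'cx': 320.66290862339656, 'cy': 234.86749282933928, 'R': array([[-0.59801329,  0.80148564, -0.0009371 ],
       [ 0.54318284,  0.40442527, -0.73579386],
       [-0.58934922, -0.44052352, -0.67720493]]), 't': array([ 0.27782774, -0.15327157,  1.76070709])}
top {'vertical_fov': 53.63095214204807, 'cx': 323.2923051169363, 'cy': 228.61783084743809, 'R': array([[-0.01026474, -0.99980982,  0.0165817 ],
       [-0.98939747,  0.00775261, -0.14502602],
       [ 0.14486989, -0.01789455, -0.98928889]]), 't': array([0.0031568 , 0.49791789, 1.51895022])}
{'clock': 0.1, 'q': array([ 1.14281   ,  0.68988773, -0.1944956 ,  1.5662387 ,  0.1572901 ,
        0.90245538, -0.21512143]), 'qd': array([ 8.16865527e-05, -2.60331751e-03,  8.23486248e-05, -3.02184032e-03,
        2.84270057e-04,  9.72298223e-04, -1.84341218e-04]), 'joint_torque': array([-2.36914078e-03, -5.28493023e+01, -1.27093256e+00, -1.53832984e+01,
       -5.25370846e-02,  2.05944387e-03,  2.23544600e-05]), 'tool_pos': array([ 0.27831028, -0.55929199,  0.40399746]), 'eef_rot': array([-0.16199996,  0.68887923, -0.68779924,  0.161659  ]), 'contact_force': array([-0.25436602, -0.7514568 , -0.46186483]), 'moment': array([ 0.00335024, -0.04122472,  0.00568484]), 'opening': 1.0021840255689787}
```

View pics/scene0.png

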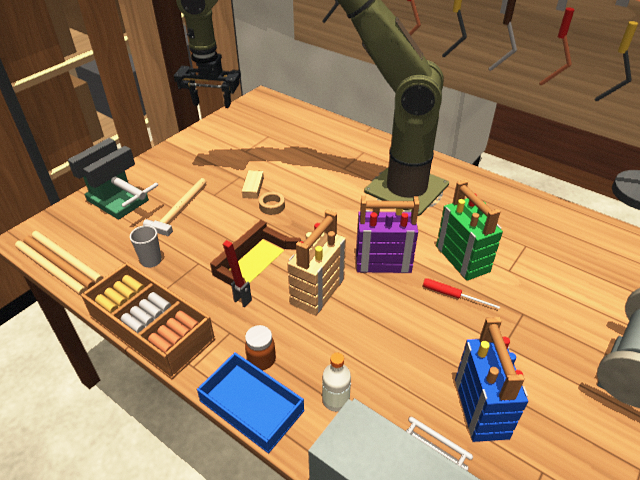

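View pics/top0.png

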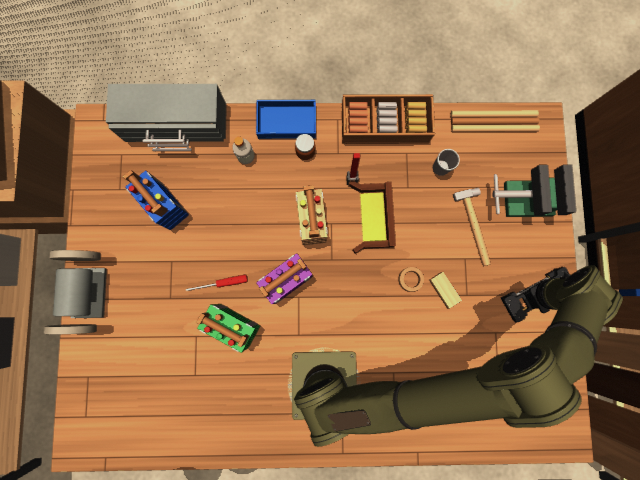

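```bash
cat > h.py <<'E'
import numpy as np,cv2
from plant import r
def K(c):
    f=240/np.tan(np.radians(c['vertical_fov']/2)); return np.array([[f,0,c['cx']],[0,f,c['cy']],[0,0,1]])
def proj(n,X):
    c=r.get_calibration(n); p=(K(c)@(c['R']@np.atleast_2d(X).T+c['t'][:,None])); return (p[:2]/p[2]).T
def back(n,uv,z):
    c=r.get_calibration(n); out=[]
    C=-c['R'].T@c['t']
    for u in np.atleast_2d(uv):
        d=c['R'].T@np.linalg.inv(K(c))@[u[0],u[1],1]; out.append(C+d*(z-C[2])/d[2])
    return np.array(out)
def crop(im,x0,y0,x1,y1,s,name):
    cv2.imwrite(name,cv2.resize(im[y0:y1,x0:x1,::-1],None,fx=s,fy=s,interpolation=cv2.INTER_CUBIC))
E
python3 - <<'E'
from h import *
t=cv2.imread("pics/top0.png")[:,:,::-1]; crop(t,280,140,420,260,5,"pics/tc0.png")
t=cv2.imread("pics/scene0.png")[:,:,::-1]; crop(t,200,190,360,320,5,"pics/sc0.png")
print(back("top",[[303,247],[327,243],[362,247],[390,218]],0))
E
```

```text
[[ 0.44187692  0.06623667  0.        ]
 [ 0.45461732 -0.01389002  0.        ]
 [ 0.44020615 -0.13060726  0.        ]
 [ 0.5376567  -0.22732697  0.        ]]
```

View pics/tc0.png

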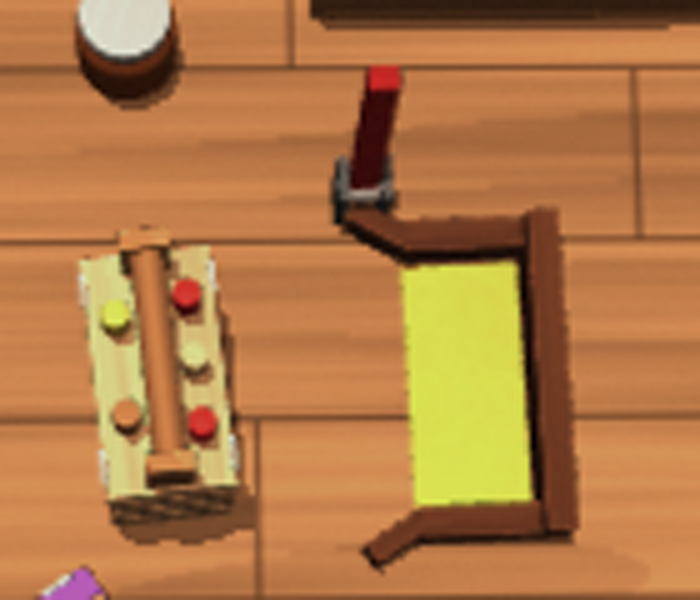

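View pics/sc0.png

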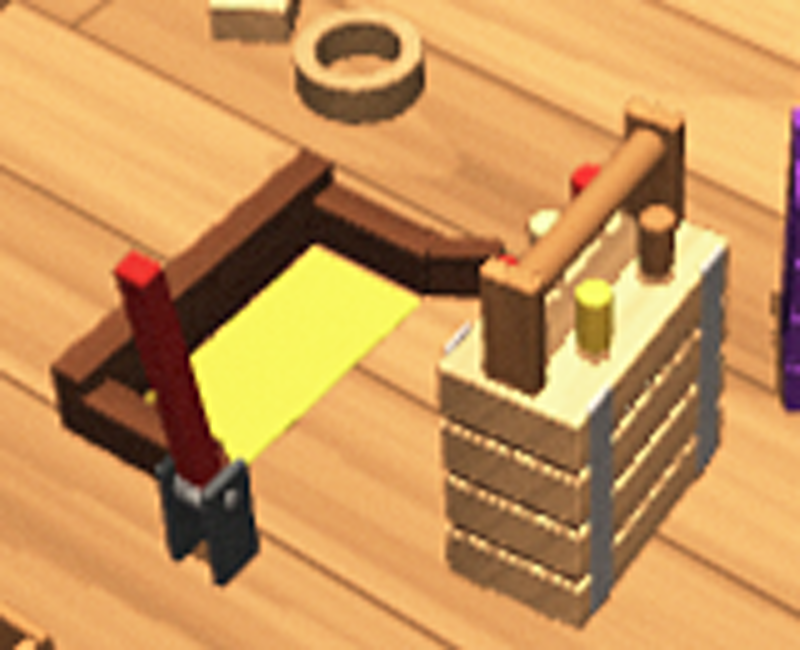

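```bash
cat > fit.py <<'E'
from h import *
from scipy.optimize import least_squares
def T(p,L): 
    L=np.atleast_2d(L).astype(float)/1000; c,s=np.cos(p[2]),np.sin(p[2])
    return np.c_[p[0]+c*L[:,0]-s*L[:,1],p[1]+s*L[:,0]+c*L[:,1],L[:,2]]
def fit(p0,obs):
    f=lambda p:np.concatenate([(proj(n,T(p,[x]))[0]-uv) for n,x,uv in obs])
    s=least_squares(f,p0); return s.x,f(s.x).reshape(-1,2)
E
cat > fit0.py <<'E'
from fit import *
tc=lambda u,v:np.array([280+u/5-.4,140+v/5-.4]); sc=lambda u,v:np.array([200+u/5-.4,190+v/5-.4])
cr=[("top",[-40,75,160],tc(80,260)),("top",[40,75,160],tc(210,247)),("top",[40,-75,160],tc(237,487)),("top",[-40,-75,160],tc(108,500)),
("scene",[-40,75,160],sc(583,418)),("scene",[40,75,160],sc(441,370)),("scene",[-40,-75,160],sc(728,238)),("scene",[-40,75,0],sc(583,628)),("scene",[40,75,0],sc(447,570))]
p,e=fit([.5,.0,-1.57],cr); print("crate",p); print(e.round(1))
by=[("top",[-40,85,0],tc(401,264)),("top",[40,85,35],tc(526,246)),("top",[40,-85,35],tc(542,500)),("scene",[-40,-85,0],sc(420,300)),("scene",[40,-85,0],sc(316,244))]
b,e=fit([.53,-.15,-1.57],by); print("bay",b); print(e.round(1))
piv=T(b,[-66,128,55]);print("piv",piv)
print("crate in bay", np.array([[np.cos(b[2]),np.sin(b[2])],[-np.sin(b[2]),np.cos(b[2])]])@(p[:2]-b[:2]), p[2]-b[2])
for a in np.arange(-.9,.5,.1): 
    E=T(b,[-66,128-170*np.sin(a),55+170*np.cos(a)]); print(round(a,1),((proj("top",E)[0]-[280,140])*5).round(),((proj("scene",E)[0]-[200,190])*5).round())
im=cv2.imread("pics/top0.png")
def dr(im,n,p,segs,col):
    big=cv2.resize(im,None,fx=1,fy=1)
    for a,c in segs:
        q=proj(n,T(p,[a,c]));
        cv2.line(big,*[tuple(int(v) for v in x) for x in (q*16).round()],col,1,cv2.LINE_AA,4)
    return big
segs=[([40,-113,50],[40,113,50]),([-40,85,35],[40,85,35]),([-40,-85,35],[40,-85,35]),([-40,85,35],[-75,113,35]),([-40,-85,35],[-75,-113,35])]
cs=[([-40,-75,160],[40,-75,160]),([-40,75,160],[40,75,160]),([-40,-75,160],[-40,75,160]),([40,-75,160],[40,75,160]),([-40,75,0],[40,75,0]),([-40,75,0],[-40,-75,0])]
for n,bx in(("top",(280,140,420,260)),("scene",(200,190,360,320))):
    im=cv2.imread(f"pics/{n}0.png"); im=dr(im,n,b,segs,(255,255,0)); im=dr(im,n,p,cs,(0,0,255)); crop(im[:,:,::-1],*bx,5,f"pics/ov_{n}.png")
E
python3 fit0.py
```

```text
crate [ 0.52733373  0.03733174 -1.45584458]
[[-0.5 -0.9]
 [-0.5 -1.4]
 [ 0.3 -1. ]
 [-0.3 -0.4]
 [-0.2 -0.5]
 [-0.7 -3.2]
 [ 1.2 -2.3]
 [ 0.2  1.1]
 [ 0.7  0.5]]
bay [ 0.5443044  -0.17083478 -1.53357399]
[[ 0.1 -0.4]
 [ 0.1 -0.1]
 [ 0.3 -0.2]
 [ 0.9 -0.3]
 [-0.2  0.1]]
piv [[ 0.66975963 -0.10011714  0.055     ]]
crate in bay [-0.20865387 -0.00921227] 0.07772941594732341
-0.9 [365. -72.] [-16. 505.]
-0.8 [368. -62.] [ -3. 470.]
-0.7 [371. -49.] [ 12. 436.]
-0.6 [373. -33.] [ 30. 402.]
-0.5 [376. -15.] [ 50. 369.]
-0.4 [378.   5.] [ 71. 338.]
-0.3 [381.  28.] [ 93. 308.]
-0.2 [383.  52.] [117. 281.]
-0.1 [385.  78.] [141. 256.]
-0.0 [387. 106.] [165. 234.]
0.1 [388. 134.] [189. 215.]
0.2 [390. 163.] [213. 199.]
0.3 [391. 192.] [237. 187.]
0.4 [391. 221.] [260. 177.]
```

View pics/ov_top.png

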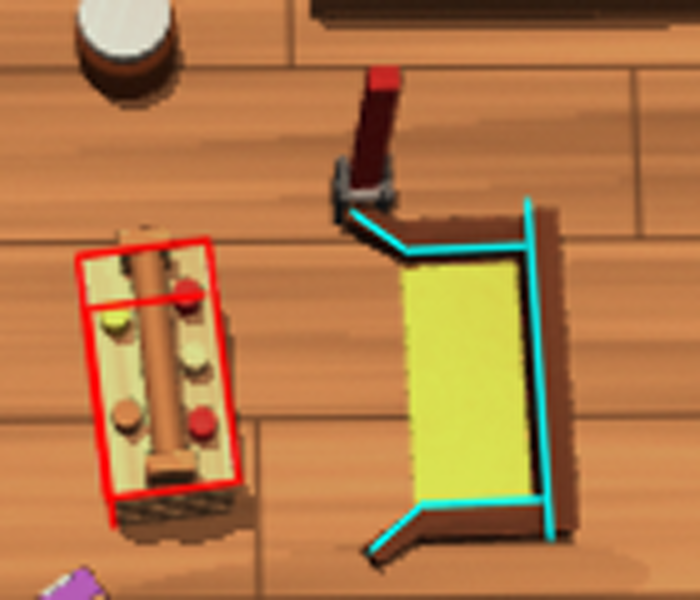

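View pics/ov_scene.png

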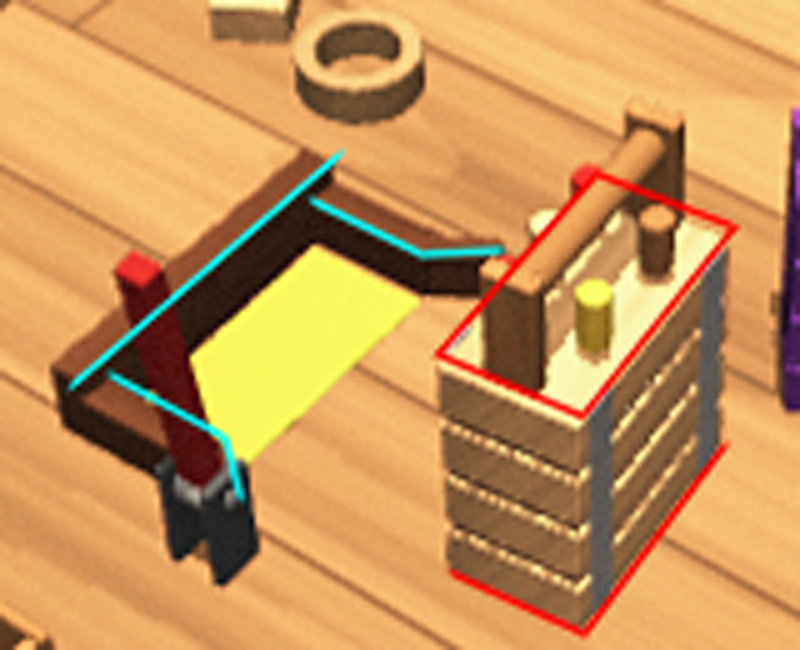

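```bash
cat >> h.py <<'E'
from scipy.spatial.transform import Rotation as Ro
def delta(pos,R,s=None):
    "shift shares, turn shares from the measured pose"
    s=s or r.get_state(); R0=Ro.from_quat(s['eef_rot'])
    d=R0.inv().apply(np.array(pos)-s['tool_pos']); w=(R0.inv()*R).as_rotvec()/np.radians(45)
    return d.round(3),w.round(3)
b=np.array([.5443,-.1708,-1.5336])  # bay
ex=np.array([np.cos(b[2]),np.sin(b[2]),0]); ey=np.array([-ex[1],ex[0],0]); ez=np.array([0,0,1.])
def B(x,y,z): return np.array([b[0],b[1],0])+(x*ex+y*ey+z*ez)/1000
def push_R(deg,sgn=1,yaw=0):
    "tool y leaning forward along bay x; z along +-bay y"
    t=np.radians(deg); y=np.sin(t)*ex-np.cos(t)*ez; z=sgn*ey; x=np.cross(y,z)
    return Ro.from_rotvec([0,0,yaw])*Ro.from_matrix(np.c_[x,y,z])
E
python3 - <<'E'
from h import *
s=r.get_state(); print(Ro.from_quat(s['eef_rot']).as_matrix().round(2))
for n,uv,z in(("purple",[[258,278],[297,255],[314,275],[275,303]],.16),("green",[[215,305],[258,330]],.16),("jar",[[305,142]],.09),("glue",[[240,142]],.16),("tape",[[411,280]],.03)):
    print(n,back("top",uv,z)[:,:2].round(3).tolist())
for sg in(1,-1): print(delta(B(-300,0,200),push_R(35,sg)))
E
```

```text
[[-0.9  -0.    0.45]
 [-0.45  0.   -0.9 ]
 [ 0.   -1.   -0.  ]]
purple [[0.334, 0.196], [0.401, 0.08], [0.341, 0.03], [0.26, 0.145]]
green [[0.256, 0.321], [0.183, 0.194]]
jar [[0.775, 0.056]]
glue [[0.752, 0.255]]
tape [[0.328, -0.285]]
(array([-0.535,  0.205, -0.502]), array([ 0.447, -1.411, -0.691]))
(array([-0.535,  0.205, -0.502]), array([0.773, 2.449, 0.5  ]))
```

```bash
python3 - <<'E'
from h import *
from scipy.spatial.transform import Slerp
s=r.get_state(); R=Slerp([0,1],Ro.concatenate([Ro.from_quat(s['eef_rot']),push_R(35)]))(.55)
print(delta([.46,-.2,.5],R))
print(delta([.278,-.559,.5],Ro.from_quat(s['eef_rot'])))
E
```

```text
(array([-0.323, -0.096, -0.241]), array([ 0.246, -0.776, -0.38 ]))
(array([ 0.   , -0.096, -0.001]), array([0., 0., 0.]))
```

{"name": "arm_command", "arguments": {
  "deltas": [
    {"dx":0,"dy":-0.05,"dz":0},
    {"dx":-0.04,"dy":-0.096,"dz":-0.03,"wx":0.05,"wy":-0.15,"wz":-0.07},
    {"dx":-0.08,"dy":-0.096,"dz":-0.06,"wx":0.1,"wy":-0.3,"wz":-0.14},
    {"dx":-0.12,"dy":-0.096,"dz":-0.09,"wx":0.14,"wy":-0.44,"wz":-0.21},
    {"dx":-0.16,"dy":-0.096,"dz":-0.12,"wx":0.19,"wy":-0.6,"wz":-0.29}
  ]
}}

```text
invalid input at $.deltas[0]: expected keys dx, dy, dz, wx, wy, wz
```

```bash
python3 - <<'E'
from h import *
s=r.get_state(); print(s['clock'],s['tool_pos'],s['q'].round(2))
print(delta(B(-385,-9,480),push_R(35)))
E
```

```text
0.1 [ 0.27831028 -0.55929199  0.40399746] [ 1.14  0.69 -0.19  1.57  0.16  0.9  -0.22]
(array([-0.562, -0.075, -0.584]), array([ 0.447, -1.411, -0.691]))
```

{"name": "arm_command", "arguments": {
  "deltas": [
    {"dx":0,"dy":-0.05,"dz":0,"wx":0,"wy":0,"wz":0},
    {"dx":-0.04,"dy":-0.096,"dz":-0.03,"wx":0.05,"wy":-0.15,"wz":-0.07},
    {"dx":-0.08,"dy":-0.096,"dz":-0.06,"wx":0.1,"wy":-0.3,"wz":-0.14},
    {"dx":-0.12,"dy":-0.096,"dz":-0.09,"wx":0.14,"wy":-0.44,"wz":-0.21},
    {"dx":-0.16,"dy":-0.096,"dz":-0.12,"wx":0.19,"wy":-0.6,"wz":-0.29}
  ]
}}

```text
clock: 0.6
tool_pos: [0.3624, -0.3918, 0.5011]
eef_rot: [0.383, -0.555, 0.695, -0.251]
contact_force: [0.4, -0.1, 0.2]
opening: 1.0
```

```bash
python3 - <<'E'
from h import *
s=r.get_state(); print(s['clock'],s['tool_pos'],s['q'].round(2))
print(delta(B(-385,-9,480),push_R(35)))
E
```

```text
0.6 [ 0.36236753 -0.39183094  0.50111293] [ 0.8   0.43 -0.21  1.77  0.45  0.91 -0.29]
(array([-0.566, -0.148, -0.223]), array([ 0.25 , -0.808, -0.396]))
```

{"name": "arm_command", "arguments": {
  "deltas": [
    {"dx":-0.042,"dy":-0.011,"dz":-0.017,"wx":0.04,"wy":-0.12,"wz":-0.06},
    {"dx":-0.085,"dy":-0.022,"dz":-0.033,"wx":0.08,"wy":-0.24,"wz":-0.12},
    {"dx":-0.127,"dy":-0.033,"dz":-0.05,"wx":0.11,"wy":-0.36,"wz":-0.18},
    {"dx":-0.17,"dy":-0.044,"dz":-0.067,"wx":0.15,"wy":-0.48,"wz":-0.24},
    {"dx":-0.212,"dy":-0.056,"dz":-0.084,"wx":0.18,"wy":-0.6,"wz":-0.3}
  ]
}}

```text
clock: 1.1
tool_pos: [0.4219, -0.1646, 0.4937]
eef_rot: [0.578, -0.383, 0.647, -0.317]
contact_force: [1.0, -0.2, -0.3]
opening: 1.0
```

```bash
python3 - <<'E'
from h import *
s=r.get_state(); print(s['clock'],s['tool_pos'],s['q'].round(2))
print(delta(B(-385,-9,480),push_R(35)))
E
```

```text
1.1 [ 0.42189659 -0.16459821  0.49374216] [ 0.29  0.35 -0.28  2.01  0.78  0.98 -0.63]
(array([-0.343, -0.182,  0.049]), array([ 0.073, -0.206, -0.099]))
```

{"name": "arm_command", "arguments": {
  "deltas": [
    {"dx":-0.043,"dy":-0.023,"dz":0.006,"wx":0.01,"wy":-0.03,"wz":-0.015},
    {"dx":-0.086,"dy":-0.045,"dz":0.012,"wx":0.02,"wy":-0.06,"wz":-0.03},
    {"dx":-0.128,"dy":-0.068,"dz":0.018,"wx":0.03,"wy":-0.09,"wz":-0.045},
    {"dx":-0.171,"dy":-0.091,"dz":0.024,"wx":0.045,"wy":-0.12,"wz":-0.06},
    {"dx":-0.214,"dy":-0.114,"dz":0.03,"wx":0.06,"wy":-0.16,"wz":-0.08}
  ]
}}

```text
clock: 1.6
tool_pos: [0.4845, 0.0714, 0.4856]
eef_rot: [0.62, -0.33, 0.629, -0.333]
contact_force: [0.9, 0.0, -0.7]
opening: 1.004
```

```bash
python3 - <<'E'
from h import *
s=r.get_state(); print(s['clock'],s['tool_pos'],s['q'].round(2))
print(delta(B(-400,-9,400),push_R(35)))
print(delta(B(-400,-9,158),push_R(35)))
E
```

```text
1.6 [0.48445717 0.07138856 0.48560163] [-0.16  0.48 -0.39  1.83  0.72  1.29 -0.9 ]
(array([-0.178, -0.017,  0.035]), array([ 0.015, -0.049, -0.02 ]))
(array([-0.314,  0.184,  0.032]), array([ 0.015, -0.049, -0.02 ]))
```

{"name": "arm_command", "arguments": {
  "deltas": [
    {"dx":-0.045,"dy":-0.004,"dz":0.009,"wx":0.0,"wy":-0.01,"wz":0},
    {"dx":-0.09,"dy":-0.008,"dz":0.018,"wx":0.01,"wy":-0.03,"wz":-0.01},
    {"dx":-0.134,"dy":-0.012,"dz":0.026,"wx":0.015,"wy":-0.05,"wz":-0.02},
    {"dx":-0.178,"dy":-0.017,"dz":0.035,"wx":0.015,"wy":-0.05,"wz":-0.02},
    {"dx":-0.178,"dy":-0.017,"dz":0.035,"wx":0.015,"wy":-0.05,"wz":-0.02}
  ]
}}

```text
clock: 2.1
tool_pos: [0.52, 0.2322, 0.397]
eef_rot: [0.635, -0.315, 0.618, -0.341]
contact_force: [-0.4, 0.3, -0.3]
opening: 0.999
```

```bash
python3 - <<'E'
from h import *
s=r.get_state(); print(s['clock'],s['tool_pos'],s['q'].round(2))
print(delta(B(-400,-9,158),push_R(35)))
im=r.snapshot("top"); crop(im,200,100,420,265,3.6,"pics/t1.png")
im=r.snapshot("scene"); cv2.imwrite("pics/s1.png",im[:,:,::-1])
E
```

```text
2.1 [0.51999309 0.2321525  0.39702753] [-0.41  0.73 -0.41  1.65  0.72  1.36 -1.09]
(array([-0.133,  0.199,  0.001]), array([-0.   ,  0.011, -0.006]))
```

View pics/t1.png

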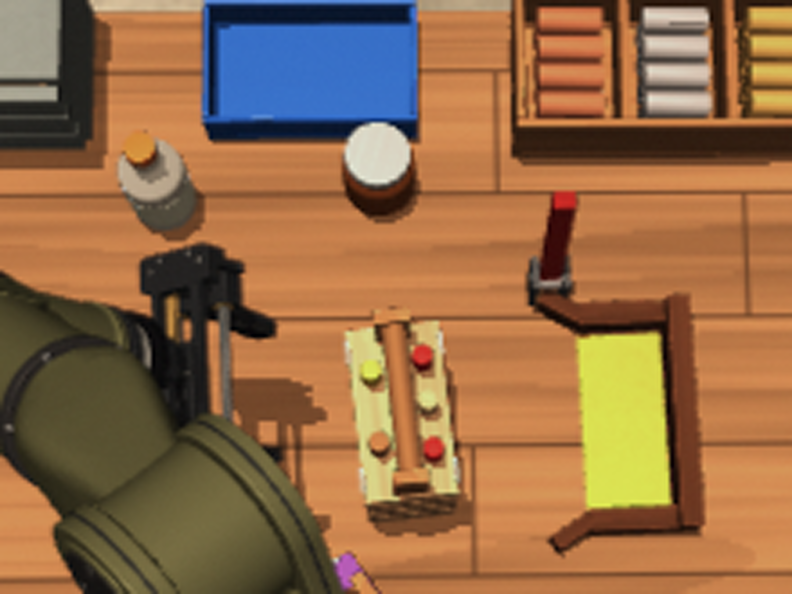

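View pics/s1.png

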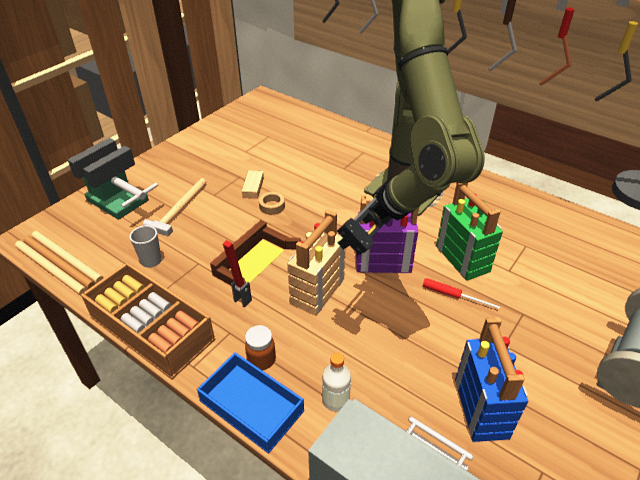

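{"name": "arm_command", "arguments": {
  "deltas": [
    {"dx":-0.025,"dy":0.037,"dz":0,"wx":0,"wy":0.01,"wz":-0.006},
    {"dx":-0.048,"dy":0.072,"dz":0,"wx":0,"wy":0.01,"wz":-0.006},
    {"dx":-0.07,"dy":0.105,"dz":0,"wx":0,"wy":0.01,"wz":-0.006},
    {"dx":-0.08,"dy":0.119,"dz":0.001,"wx":0,"wy":0.01,"wz":-0.006},
    {"dx":-0.08,"dy":0.119,"dz":0.001,"wx":0,"wy":0.01,"wz":-0.006}
  ]
}}

```text
clock: 2.7
tool_pos: [0.522, 0.2223, 0.2564]
eef_rot: [0.632, -0.315, 0.624, -0.334]
contact_force: [0.3, -0.4, -0.6]
opening: 1.003
```

```bash
python3 - <<'E'
from h import *
s=r.get_state(); print(s['clock'],s['tool_pos'],s['q'].round(2),s['contact_force'])
print(delta(B(-400,-9,158),push_R(35)))
im=r.snapshot("scene"); crop(im,230,130,500,330,2.9,"pics/s2.png")
E
```

```text
2.7 [0.52198172 0.22234596 0.25635116] [-0.43  0.93 -0.35  1.74  0.84  1.15 -1.29] [ 0.28278819 -0.36312123 -0.61038392]
(array([-0.062,  0.077, -0.002]), array([ 0.004, -0.011,  0.008]))
```

View pics/s2.png

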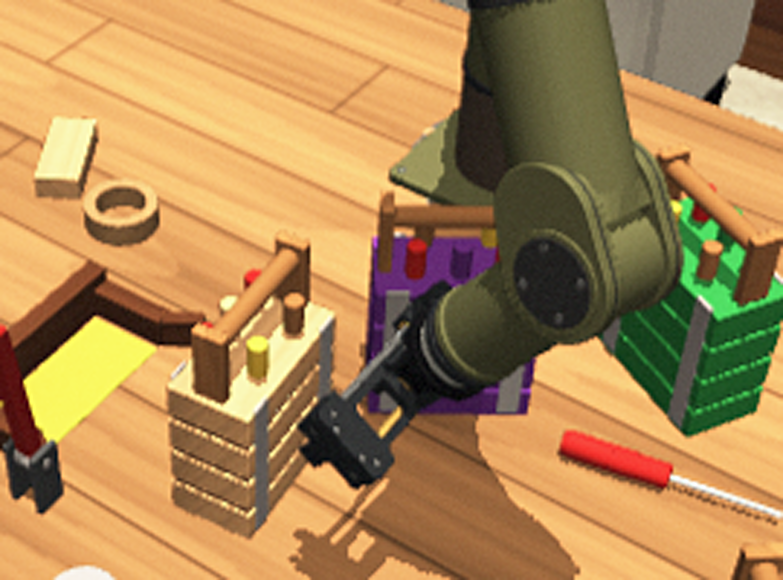

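{"name": "arm_command", "arguments": {
  "deltas": [
    {"dx":-0.02,"dy":0.026,"dz":0,"wx":0,"wy":-0.01,"wz":0.008},
    {"dx":-0.035,"dy":0.046,"dz":-0.001,"wx":0,"wy":-0.01,"wz":0.008},
    {"dx":-0.041,"dy":0.052,"dz":-0.002,"wx":0,"wy":-0.01,"wz":0.008},
    {"dx":-0.041,"dy":0.052,"dz":-0.002,"wx":0,"wy":-0.01,"wz":0.008},
    {"dx":-0.041,"dy":0.052,"dz":-0.002,"wx":0,"wy":-0.01,"wz":0.008}
  ]
}}

```text
clock: 3.25
tool_pos: [0.5209, 0.2277, 0.193]
eef_rot: [0.632, -0.316, 0.621, -0.339]
contact_force: [0.2, 0.4, -0.2]
opening: 0.995
```

```bash
python3 - <<'E'
from h import *
s=r.get_state(); print(s['clock'],s['tool_pos'],s['q'].round(2),s['contact_force'])
print(delta(B(-400,-9,158),push_R(35)))
im=r.snapshot("scene"); im2=r.snapshot("top")
a=im[100:340,240:500]; c=im2[120:360,160:420]
cv2.imwrite("pics/s3.png",cv2.resize(np.hstack([a,c])[:,:,::-1],None,fx=1.5,fy=1.5))
E
```

```text
3.25 [0.52085462 0.22772902 0.19297458] [-0.45  1.03 -0.33  1.74  0.9   1.06 -1.36] [ 0.17453132  0.40112154 -0.23546539]
(array([-0.021,  0.028, -0.   ]), array([-0.002, -0.003, -0.004]))
```

View pics/s3.png

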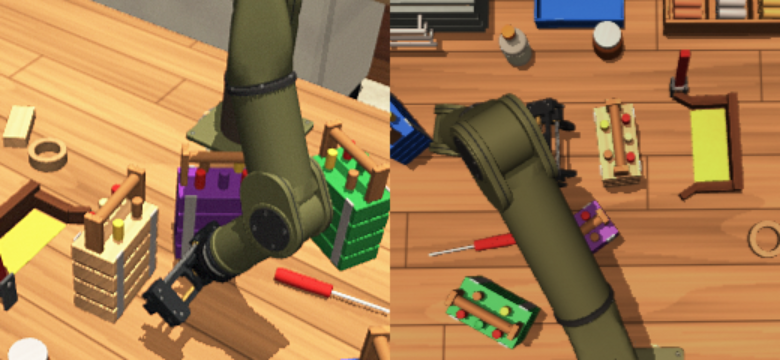

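```bash
python3 - <<'E'
from h import *
def tri(a,c):
    P=[]
    for n in("scene","top"):
        k=r.get_calibration(n); P.append(K(k)@np.c_[k['R'],k['t']])
    X=cv2.triangulatePoints(P[0],P[1],np.array(a,float).reshape(2,1),np.array(c,float).reshape(2,1)); X=(X[:3]/X[3]).ravel()
    return X.round(3),proj("scene",X).round(),proj("top",X).round()
print(tri([416.7,250],[226.7,220])); print(tri([414.7,156.7],[290,325]))
E
```

```text
(array([0.49 , 0.275, 0.261]), array([[416., 250.]]), array([[226., 221.]]))
(array([0.199, 0.101, 0.272]), array([[413., 157.]]), array([[288., 326.]]))
```

```bash
cat > fk.py <<'E'
from h import *
import itertools
from scipy.optimize import least_squares
Q=np.array([[1.1428,.6899,-.1945,1.5662,.1573,.9025,-.2151],[.8,.43,-.21,1.77,.45,.91,-.29],[.29,.35,-.28,2.01,.78,.98,-.63],[-.16,.48,-.39,1.83,.72,1.29,-.9],[-.41,.73,-.41,1.65,.72,1.36,-1.09],[-.43,.93,-.35,1.74,.84,1.15,-1.29],[-.45,1.03,-.33,1.74,.9,1.06,-1.36]])
P=np.array([[.2783,-.5593,.404],[.3624,-.3918,.5011],[.4219,-.1646,.4937],[.4845,.0714,.4856],[.52,.2322,.397],[.522,.2223,.2564],[.5209,.2277,.193]])
def fk(q,sg,off,L):
    R=Ro.identity(); p=np.array([0,0,L[0]]); pts=[p.copy()]
    q=np.array(q)*sg+off
    R=Ro.from_euler('Z',q[0])*Ro.from_euler('Y',q[1]); p=p+R.apply([L[4],0,L[1]]) ; pts.append(p.copy())
    R=R*Ro.from_euler('Z',q[2])*Ro.from_euler('Y',q[3]); p=p+R.apply([L[5],0,L[2]]); pts.append(p.copy())
    R=R*Ro.from_euler('Z',q[4])*Ro.from_euler('Y',q[5]); p=p+R.apply([0,0,L[3]]); pts.append(p.copy())
    return pts,R
best=None
def run():
    out=[]
    for s1,s3,s5 in itertools.product((1,-1),repeat=3):
        sg=np.array([s1,1,s3,1,s5,1,1])
        f=lambda v:np.concatenate([fk(q,sg,np.r_[v[6],0,v[7],0,v[8],0,0],v[:6])[0][-1]-p for q,p in zip(Q,P)])
        for o1,o3,o5 in itertools.product((0,1.57,3.14,-1.57),(0,),(0,1.57,3.14,-1.57)):
            s=least_squares(f,[.3,.4,.4,.1,0,0,o1,o3,o5]); out.append((s.cost,sg,s.x))
    return sorted(out,key=lambda t:t[0])
if __name__=="__main__":
    o=run()
    for c,sg,x in o[:4]: print(c,sg,x.round(3))
    c,sg,x=o[0]
    print(np.round(fk(Q[-1],sg,np.r_[x[6],0,x[7],0,x[8],0,0],x[:6])[0],3))
E
python3 fk.py
```

```text
3.5054435475038374e-05 [-1  1 -1  1 -1  1  1] [ 0.339  0.548  0.333  0.165  0.007 -0.025  0.024 -0.139  6.286]
3.5054435475047786e-05 [-1  1 -1  1 -1  1  1] [ 3.390e-01  5.480e-01  3.330e-01  1.650e-01  7.000e-03 -2.500e-02
  6.307e+00 -1.390e-01  3.000e-03]
3.505443547509936e-05 [-1  1 -1  1 -1  1  1] [ 0.339  0.548  0.333  0.165  0.007 -0.025  6.307 -0.139 -6.28 ]
3.505443547511012e-05 [-1  1 -1  1 -1  1  1] [ 0.339  0.548  0.333  0.165  0.007 -0.025  6.307 -0.139 -6.28 ]
[[0.    0.    0.339]
 [0.421 0.216 0.614]
 [0.517 0.336 0.318]
 [0.523 0.228 0.193]]
```

{"name": "arm_command", "arguments": {
  "deltas": [
    {"dx":-0.01,"dy":0.014,"dz":0,"wx":0,"wy":0,"wz":0},
    {"dx":-0.021,"dy":0.028,"dz":0,"wx":0,"wy":0,"wz":0},
    {"dx":-0.021,"dy":0.028,"dz":0,"wx":0,"wy":0,"wz":0},
    {"dx":-0.021,"dy":0.028,"dz":0,"wx":0,"wy":0,"wz":0},
    {"dx":-0.021,"dy":0.028,"dz":0,"wx":0,"wy":0,"wz":0}
  ]
}}

```text
clock: 3.85
tool_pos: [0.5202, 0.2286, 0.1561]
eef_rot: [0.633, -0.316, 0.621, -0.339]
contact_force: [-0.3, -0.2, 1.1]
opening: 1.001
```

```bash
python3 - <<'E'
from h import *
s=r.get_state(); print(s['clock'],s['tool_pos'],s['q'].round(2),s['contact_force'])
R=Ro.from_quat(s['eef_rot']); tip=s['tool_pos']+R.apply([0,.166,0]); d=tip-B(0,0,0); print("tip bay",d@ex,d@ey,d[2])
for x in(-360,-160,-160): print(delta(B(x,-5,160),push_R(35)))
E
```

```text
3.85 [0.52019666 0.22862933 0.15612924] [-0.46  1.09 -0.31  1.73  0.93  1.03 -1.4 ] [-0.30132306 -0.19396099  1.117419  ]
tip bay -0.30513531471195654 -0.009244933638468877 0.019940700200970163
(array([0.035, 0.02 , 0.004]), array([ 0.   , -0.001, -0.003]))
(array([0.199, 0.134, 0.004]), array([ 0.   , -0.001, -0.003]))
(array([0.199, 0.134, 0.004]), array([ 0.   , -0.001, -0.003]))
```

{"name": "arm_command", "arguments": {
  "deltas": [
    {"dx":0.009,"dy":0.005,"dz":0.001,"wx":0,"wy":0,"wz":0},
    {"dx":0.018,"dy":0.01,"dz":0.002,"wx":0,"wy":0,"wz":0},
    {"dx":0.027,"dy":0.015,"dz":0.003,"wx":0,"wy":0,"wz":0},
    {"dx":0.035,"dy":0.02,"dz":0.004,"wx":0,"wy":0,"wz":0},
    {"dx":0.039,"dy":0.023,"dz":0.004,"wx":0,"wy":0,"wz":0}
  ]
}}

```text
clock: 4.35
tool_pos: [0.5263, 0.1824, 0.16]
eef_rot: [0.632, -0.316, 0.621, -0.339]
contact_force: [-0.0, 5.4, 3.3]
opening: 1.002
```

```bash
cat > st.py <<'E'
from h import *
import sys
s=r.get_state(); print(s['clock'],s['tool_pos'],s['contact_force'].round(1),s['moment'].round(2))
R=Ro.from_quat(s['eef_rot']); tip=s['tool_pos']+R.apply([0,.166,0]); d=tip-B(0,0,0); print("tip bay",(d@ex).round(4),(d@ey).round(4),d[2].round(4))
def tgt(x,y,z,deg=35): # tip target in bay mm
    Rt=push_R(deg); return delta(B(x,y,z)-Rt.apply([0,.166,0]),Rt)
if len(sys.argv)>1: print(tgt(*map(float,sys.argv[1:4])))
if len(sys.argv)>4:
    im=r.snapshot("scene"); im2=r.snapshot("top")
    a=im[170:340,190:400]; c=im2[130:300,240:450]
    cv2.imwrite(sys.argv[4],cv2.resize(np.hstack([a,c])[:,:,::-1],None,fx=1.9,fy=1.9,interpolation=cv2.INTER_CUBIC))
E
python3 st.py -200 -5 23 pics/p1.png
```

```text
4.35 [0.52630894 0.18242721 0.15998562] [-0.   5.4  3.3] [ 1.   -0.16  0.22]
tip bay -0.2588 -0.0048 0.0237
(array([ 0.047,  0.034, -0.   ]), array([-0.   , -0.002, -0.004]))
```

View pics/p1.png

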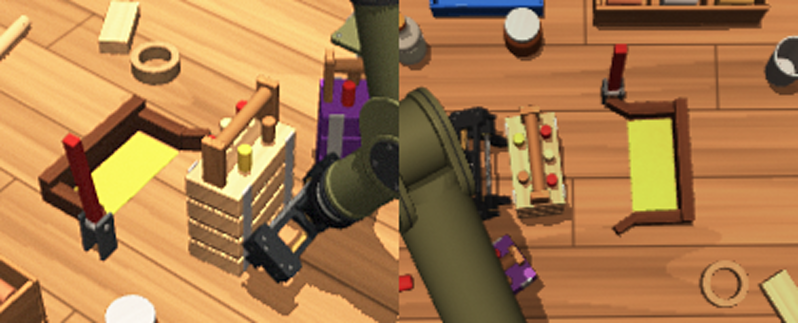

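{"name": "arm_command", "arguments": {
  "deltas": [
    {"dx":0.009,"dy":0.007,"dz":0,"wx":0,"wy":0,"wz":0},
    {"dx":0.019,"dy":0.014,"dz":0,"wx":0,"wy":0,"wz":0},
    {"dx":0.028,"dy":0.02,"dz":0,"wx":0,"wy":0,"wz":0},
    {"dx":0.038,"dy":0.027,"dz":0,"wx":0,"wy":0,"wz":0},
    {"dx":0.047,"dy":0.034,"dz":0,"wx":0,"wy":0,"wz":0}
  ]
}}

```text
clock: 4.95
tool_pos: [0.5286, 0.1315, 0.1593]
eef_rot: [0.63, -0.317, 0.619, -0.345]
contact_force: [-0.7, 17.4, 11.8]
opening: 0.999
```

```bash
python3 st.py -150 0 23 pics/p2.png
```

```text
4.95 [0.52856911 0.13151055 0.15928342] [-0.7 17.4 11.8] [ 1.81  0.04 -0.11]
tip bay -0.2096 -0.0034 0.0218
(array([0.047, 0.033, 0.004]), array([-0.008,  0.002, -0.02 ]))
```

View pics/p2.png

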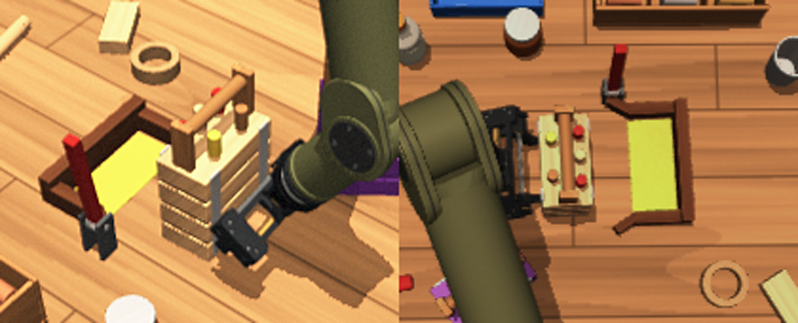

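```bash
python3 - <<'E'
from h import *
im=r.snapshot("top"); crop(im,280,150,420,260,5.5,"pics/t3.png")
E
```

```text
(no output)
```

View pics/t3.png

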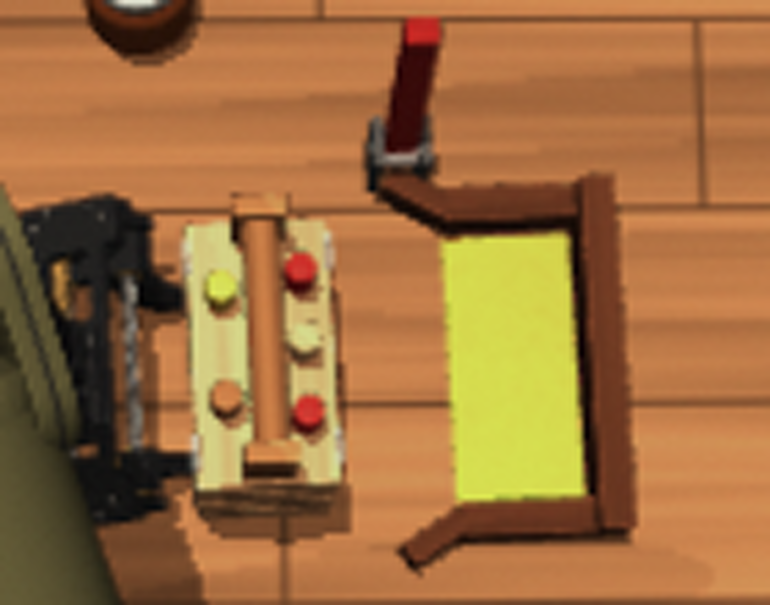

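```bash
cat > cr.py <<'E'
from fit import *
import h
def crate(pts,off,s,b=h.b):
    L=[[-40,75,160],[40,75,160],[40,-75,160],[-40,-75,160]]
    p,e=fit([.53,-.05,-1.53],[("top",l,np.array(off)+np.array(q)/s-.4) for l,q in zip(L,pts)])
    d=p[:2]-b[:2]; print("crate bay x,y,yaw",(d@h.ex[:2]).round(4),(d@h.ey[:2]).round(4),(p[2]-b[2]).round(3),e.round(1).tolist())
E
python3 -c "
from cr import *
crate([(185,228),(328,222),(341,482),(197,490)],(280,150),5.5)"; python3 st.py -150 1 23
```

```text
crate bay x,y,yaw -0.1595 -0.0141 -0.0 [[-0.2, -0.7], [0.0, -0.7], [0.3, 0.8], [-0.1, 0.5]]
5.1 [0.52868344 0.12849888 0.15893698] [0.9 6.  3.1] [ 1.27 -0.29  0.25]
tip bay -0.2058 -0.0038 0.0221
(array([0.045, 0.031, 0.005]), array([-0.005,  0.   , -0.012]))
```

```bash
python3 st.py -155 5 24
```

```text
5.1 [0.52868344 0.12849888 0.15893698] [0.9 6.  3.1] [ 1.27 -0.29  0.25]
tip bay -0.2058 -0.0038 0.0221
(array([0.041, 0.027, 0.009]), array([-0.005,  0.   , -0.012]))
```

{"name": "arm_command", "arguments": {
  "deltas": [
    {"dx":0.009,"dy":0.006,"dz":0.002,"wx":0,"wy":0,"wz":-0.01},
    {"dx":0.018,"dy":0.012,"dz":0.004,"wx":-0.005,"wy":0,"wz":-0.01},
    {"dx":0.027,"dy":0.018,"dz":0.006,"wx":-0.005,"wy":0,"wz":-0.01},
    {"dx":0.036,"dy":0.024,"dz":0.008,"wx":-0.005,"wy":0,"wz":-0.01},
    {"dx":0.043,"dy":0.029,"dz":0.009,"wx":-0.005,"wy":0,"wz":-0.01}
  ]
}}

```text
clock: 5.6
tool_pos: [0.5388, 0.0777, 0.1587]
eef_rot: [0.633, -0.316, 0.62, -0.339]
contact_force: [-1.4, 8.6, 1.0]
opening: 1.0
```

```bash
python3 st.py -115 10 24; python3 - <<'E'
from h import *
im=r.snapshot("top"); crop(im,280,150,420,260,5.5,"pics/t4.png")
E
```

```text
5.6 [0.5387905  0.0776763  0.15867081] [-1.4  8.6  1. ] [ 2.09  0.06 -0.2 ]
tip bay -0.1539 0.0035 0.0223
(array([0.032, 0.021, 0.006]), array([ 0.002,  0.002, -0.005]))
```

View pics/t4.png

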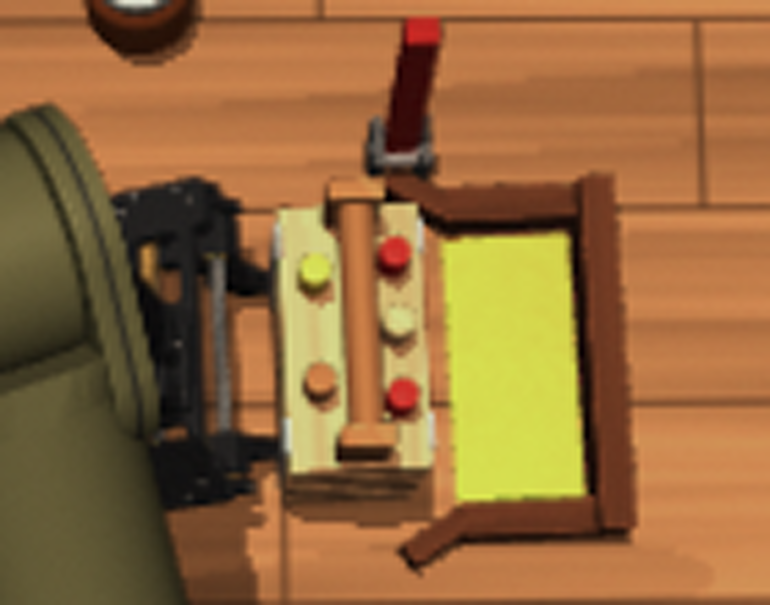

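```bash
python3 -c "
from cr import *
crate([(276,209),(416,204),(432,466),(288,472)],(280,150),5.5)"; python3 st.py -115 5 24
```

```text
crate bay x,y,yaw -0.1093 -0.0064 -0.002 [[-0.3, -0.4], [0.3, -0.5], [0.2, 0.4], [-0.2, 0.5]]
5.65 [0.53901354 0.07564317 0.15880809] [ 0.3  4.7 -2.6] [ 1.68 -0.18  0.09]
tip bay -0.1514 0.0035 0.0227
(array([0.03 , 0.02 , 0.001]), array([ 0.003,  0.   , -0.002]))
```

{"name": "arm_command", "arguments": {
  "deltas": [
    {"dx":0.007,"dy":0.004,"dz":0.001,"wx":0,"wy":0,"wz":0},
    {"dx":0.014,"dy":0.009,"dz":0.002,"wx":0,"wy":0,"wz":0},
    {"dx":0.021,"dy":0.014,"dz":0.003,"wx":0,"wy":0,"wz":0},
    {"dx":0.028,"dy":0.018,"dz":0.004,"wx":0,"wy":0,"wz":0},
    {"dx":0.034,"dy":0.023,"dz":0.004,"wx":0,"wy":0,"wz":0}
  ]
}}

```text
clock: 6.15
tool_pos: [0.5442, 0.0369, 0.1593]
eef_rot: [0.633, -0.316, 0.619, -0.339]
contact_force: [-1.7, 9.6, 0.5]
opening: 0.999
```

```bash
python3 st.py -70 7 24; python3 - <<'E'
from h import *
im=r.snapshot("top"); crop(im,280,150,420,260,5.5,"pics/t5.png")
E
```

```text
6.15 [0.54424322 0.03686539 0.15926978] [-1.7  9.6  0.5] [ 2.12  0.01 -0.13]
tip bay -0.1129 0.0074 0.0229
(array([ 0.035,  0.024, -0.001]), array([ 0.002,  0.003, -0.005]))
```

View pics/t5.png

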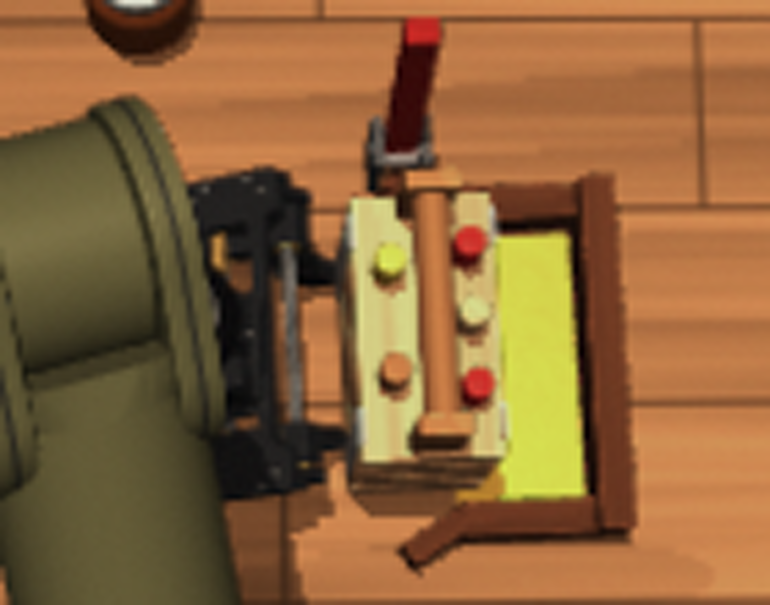

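```bash
python3 -c "
from cr import *
crate([(351,199),(490,194),(505,457),(361,462)],(280,150),5.5)"; python3 st.py -80 9 24
```

```text
crate bay x,y,yaw -0.0684 -0.0027 -0.011 [[-0.4, -0.4], [0.4, -0.4], [0.2, 0.4], [-0.1, 0.4]]
6.2 [0.54427846 0.03509949 0.15939472] [ 0.5  5.1 -2.8] [ 1.74 -0.13  0.1 ]
tip bay -0.1108 0.0072 0.0233
(array([0.025, 0.017, 0.001]), array([ 0.003,  0.001, -0.002]))
```

Centred; push straight on.

{"name": "arm_command", "arguments": {
  "deltas": [
    {"dx":0.007,"dy":0.005,"dz":0,"wx":0,"wy":0,"wz":0},
    {"dx":0.015,"dy":0.01,"dz":0,"wx":0,"wy":0,"wz":0},
    {"dx":0.022,"dy":0.015,"dz":0,"wx":0,"wy":0,"wz":0},
    {"dx":0.029,"dy":0.02,"dz":0,"wx":0,"wy":0,"wz":0},
    {"dx":0.034,"dy":0.023,"dz":0,"wx":0,"wy":0,"wz":0}
  ]
}}

```text
clock: 6.7
tool_pos: [0.5457, -0.0047, 0.1599]
eef_rot: [0.634, -0.316, 0.619, -0.339]
contact_force: [-0.3, 6.9, -5.2]
opening: 1.0
```

```bash
python3 st.py -50 7 24 pics/p6.png
```

```text
6.7 [ 0.5456838  -0.00468234  0.15993584] [-0.3  6.9 -5.2] [ 2.35 -0.02 -0.03]
tip bay -0.0712 0.0072 0.0236
(array([ 0.017,  0.012, -0.001]), array([ 0.003,  0.003, -0.005]))
```

View pics/p6.png

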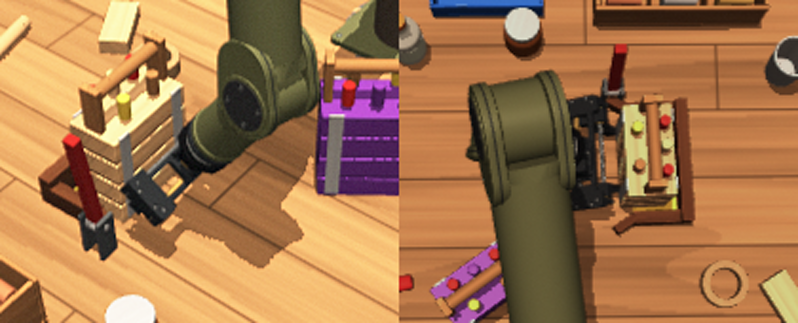

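{"name": "arm_command", "arguments": {
  "deltas": [
    {"dx":0.004,"dy":0.003,"dz":0,"wx":0,"wy":0,"wz":0},
    {"dx":0.008,"dy":0.006,"dz":0,"wx":0,"wy":0,"wz":0},
    {"dx":0.012,"dy":0.008,"dz":0,"wx":0,"wy":0,"wz":0},
    {"dx":0.016,"dy":0.011,"dz":0,"wx":0,"wy":0,"wz":0},
    {"dx":0.018,"dy":0.012,"dz":0,"wx":0,"wy":0,"wz":0}
  ]
}}

```text
clock: 7.3
tool_pos: [0.5465, -0.0264, 0.1607]
eef_rot: [0.634, -0.316, 0.62, -0.338]
contact_force: [-0.1, 7.0, -4.9]
opening: 0.999
```

```bash
python3 st.py -45 7 24; python3 - <<'E'
from h import *
im=r.snapshot("top"); crop(im,300,150,420,250,6,"pics/t7.png")
E
```

```text
7.3 [ 0.54645007 -0.0264472   0.16069621] [-0.1  7.  -4.9] [ 2.32 -0.12  0.03]
tip bay -0.0493 0.0072 0.0245
(array([ 0.003,  0.003, -0.001]), array([ 0.003,  0.003, -0.003]))
```

View pics/t7.png

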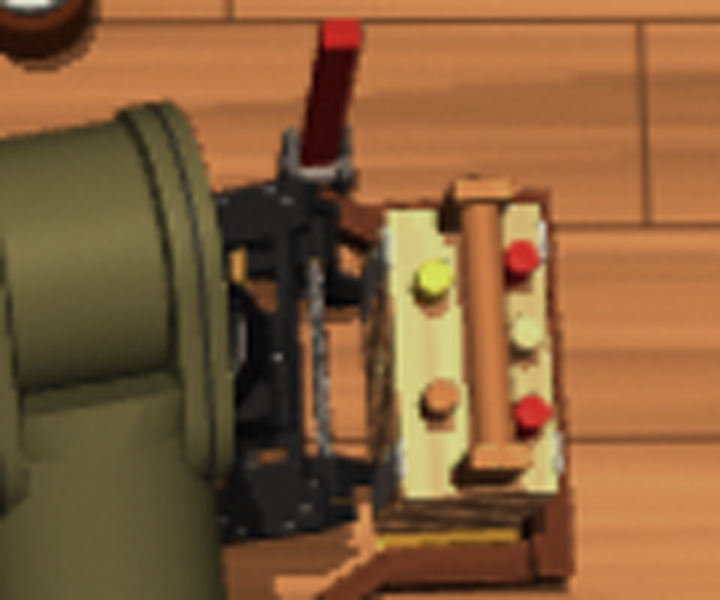

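{"name": "arm_command", "arguments": {
  "deltas": [
    {"dx":0.002,"dy":0.001,"dz":0,"wx":0,"wy":0,"wz":0},
    {"dx":0.004,"dy":0.003,"dz":0,"wx":0,"wy":0,"wz":0},
    {"dx":0.006,"dy":0.004,"dz":0,"wx":0,"wy":0,"wz":0},
    {"dx":0.007,"dy":0.005,"dz":0,"wx":0,"wy":0,"wz":0},
    {"dx":0.007,"dy":0.005,"dz":0,"wx":0,"wy":0,"wz":0}
  ]
}}

```text
clock: 7.85
tool_pos: [0.5464, -0.0297, 0.1611]
eef_rot: [0.632, -0.318, 0.618, -0.343]
contact_force: [-4.3, 20.2, 7.8]
opening: 1.0
```

```bash
python3 st.py -40 7 24
```

```text
7.85 [ 0.54640968 -0.02966144  0.16106283] [-4.3 20.2  7.8] [ 3.06  0.84 -0.96]
tip bay -0.0473 0.0074 0.024
(array([ 0.004,  0.004, -0.   ]), array([-0.001,  0.005, -0.015]))
```

{"name": "arm_command", "arguments": {
  "deltas": [
    {"dx":0.002,"dy":0.001,"dz":0,"wx":0,"wy":0,"wz":0},
    {"dx":0.003,"dy":0.002,"dz":0,"wx":0,"wy":0,"wz":0},
    {"dx":0.003,"dy":0.002,"dz":0,"wx":0,"wy":0,"wz":0},
    {"dx":0.003,"dy":0.002,"dz":0,"wx":0,"wy":0,"wz":0},
    {"dx":0.003,"dy":0.002,"dz":0,"wx":0,"wy":0,"wz":0}
  ]
}}

```text
clock: 8.35
tool_pos: [0.5463, -0.0305, 0.1614]
eef_rot: [0.632, -0.318, 0.617, -0.345]
contact_force: [-6.8, 27.4, 14.6]
opening: 0.998
```

```bash
python3 st.py -40 7 24;  python3 - <<'E'
from h import *
im=r.snapshot("top"); crop(im,300,150,420,250,6,"pics/t8.png")
im=r.snapshot("scene"); crop(im,190,180,330,300,5,"pics/s8.png")
E
```

```text
8.35 [ 0.5462516  -0.03049077  0.16136679] [-6.8 27.4 14.6] [ 3.54  1.5  -1.55]
tip bay -0.0472 0.0075 0.0238
(array([ 0.003,  0.004, -0.   ]), array([-0.002,  0.007, -0.021]))
```

View pics/t8.png

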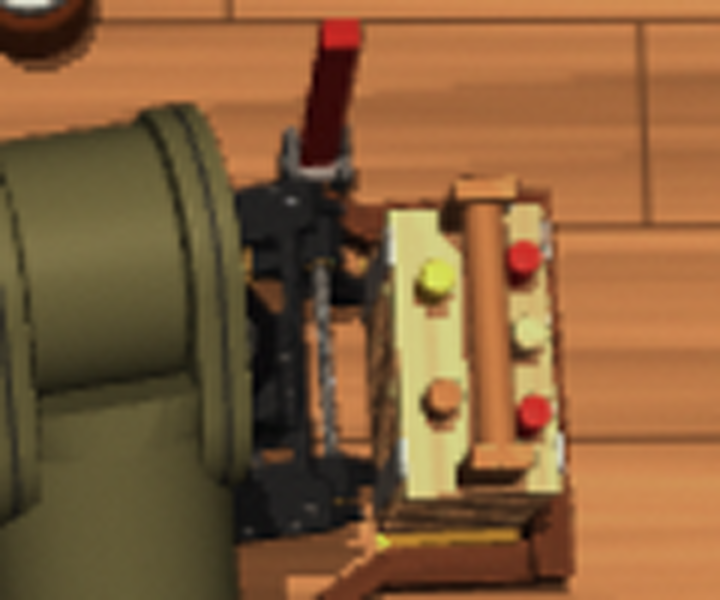

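View pics/s8.png

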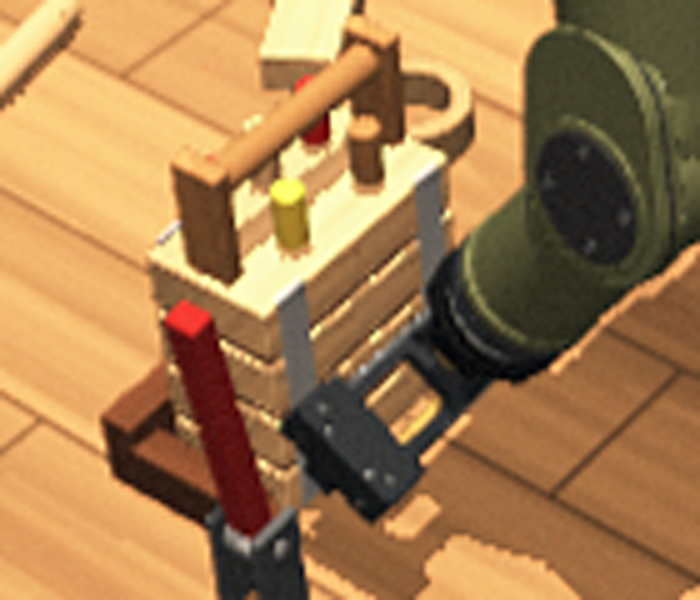

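```bash
python3 -c "
from cr import *
crate([(388,210),(546,203),(563,491),(406,498)],(300,150),6)"; python3 st.py -75 0 24
```

```text
crate bay x,y,yaw -0.0022 -0.0019 -0.004 [[0.1, -0.3], [-0.2, -0.2], [0.2, 0.3], [-0.1, 0.2]]
8.45 [ 0.54625639 -0.03052482  0.16132994] [-6.8 28.1 14.3] [ 3.53  1.52 -1.54]
tip bay -0.0471 0.0075 0.0238
(array([-0.026, -0.016, -0.007]), array([-0.002,  0.007, -0.021]))
```

Crate is ≈2 mm from nominal home (within measurement error). Back off, re-centre away from the cheek and push again to confirm.

{"name": "arm_command", "arguments": {
  "deltas": [
    {"dx":-0.008,"dy":-0.005,"dz":0,"wx":0,"wy":0,"wz":0},
    {"dx":-0.016,"dy":-0.01,"dz":-0.003,"wx":0,"wy":0,"wz":0},
    {"dx":-0.026,"dy":-0.016,"dz":-0.012,"wx":0,"wy":0,"wz":0},
    {"dx":-0.026,"dy":-0.016,"dz":-0.013,"wx":0,"wy":0,"wz":0},
    {"dx":-0.026,"dy":-0.016,"dz":-0.013,"wx":0,"wy":0,"wz":0}
  ]
}}

```text
clock: 8.95
tool_pos: [0.5326, -0.0125, 0.16]
eef_rot: [0.635, -0.314, 0.622, -0.334]
contact_force: [0.5, -0.9, 0.1]
opening: 1.001
```

```bash
python3 st.py -52 -6 26;python3 - <<'E'
from h import *
im=r.snapshot("top"); crop(im,300,150,420,250,6,"pics/t9.png")
E
```

```text
8.95 [ 0.53263053 -0.0124798   0.15995219] [ 0.5 -0.9  0.1] [ 0.56 -0.08  0.  ]
tip bay -0.0624 -0.0066 0.0247
(array([ 0.01 ,  0.005, -0.   ]), array([ 0.006, -0.001,  0.01 ]))
```

View pics/t9.png

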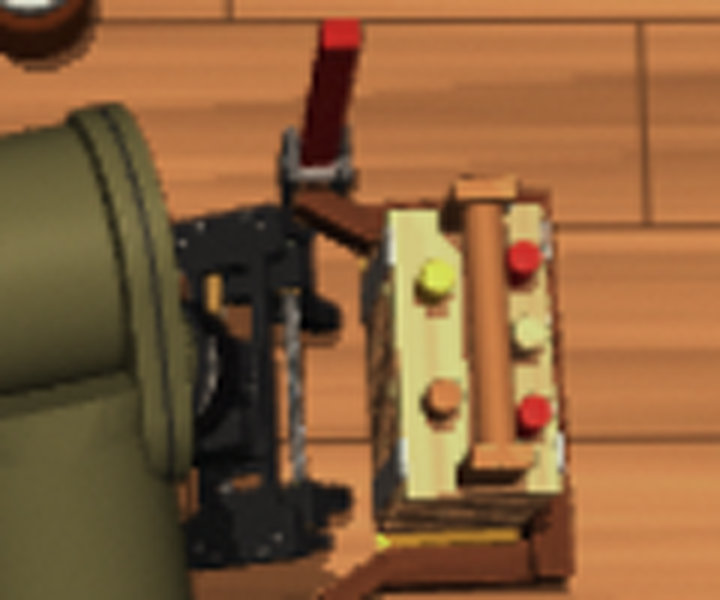

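{"name": "arm_command", "arguments": {
  "deltas": [
    {"dx":0.006,"dy":0.003,"dz":0,"wx":0,"wy":0,"wz":0},
    {"dx":0.011,"dy":0.006,"dz":0,"wx":0,"wy":0,"wz":0},
    {"dx":0.015,"dy":0.01,"dz":0,"wx":0,"wy":0,"wz":0},
    {"dx":0.018,"dy":0.012,"dz":0,"wx":0,"wy":0,"wz":0},
    {"dx":0.02,"dy":0.014,"dz":0,"wx":0,"wy":0,"wz":0}
  ]
}}

```text
clock: 9.5
tool_pos: [0.5336, -0.0299, 0.1603]
eef_rot: [0.632, -0.317, 0.619, -0.341]
contact_force: [-5.9, 24.8, 17.2]
opening: 1.0
```

```bash
python3 st.py -75 -6 26;python3 - <<'E'
from h import *
im=r.snapshot("top"); crop(im,300,150,420,250,6,"pics/t10.png")
E
```

```text
9.5 [ 0.53362065 -0.02985195  0.16029928] [-5.9 24.8 17.2] [ 2.46  1.18 -1.07]
tip bay -0.0472 -0.0054 0.0235
(array([-0.023, -0.018, -0.001]), array([-0.   ,  0.003, -0.011]))
```

View pics/t10.png

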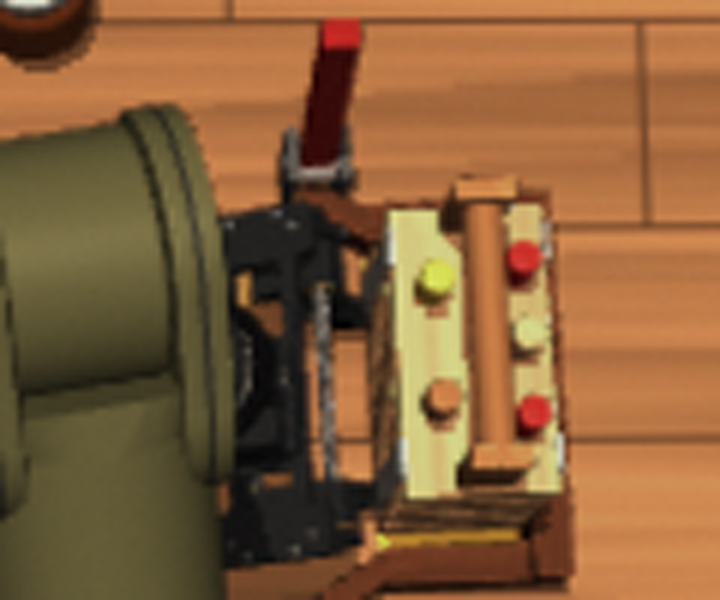

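```bash
python3 st.py -130 -5 150;python3 st.py -140 120 270
```

```text
9.55 [ 0.53365142 -0.02977888  0.16029859] [-4.5 20.  13.3] [ 2.17  0.95 -0.87]
tip bay -0.0473 -0.0053 0.0235
(array([ 0.002, -0.151,  0.   ]), array([-0.001,  0.003, -0.011]))
9.55 [ 0.53365142 -0.02977888  0.16029859] [-4.5 20.  13.3] [ 2.17  0.95 -0.87]
tip bay -0.0473 -0.0053 0.0235
(array([ 0.062, -0.256,  0.125]), array([-0.001,  0.003, -0.011]))
```

{"name": "arm_command", "arguments": {
  "deltas": [
    {"dx":-0.016,"dy":-0.012,"dz":0,"wx":0,"wy":0,"wz":0},
    {"dx":-0.02,"dy":-0.05,"dz":0,"wx":0,"wy":0,"wz":0},
    {"dx":0,"dy":-0.1,"dz":0,"wx":0,"wy":0,"wz":0},
    {"dx":0.0,"dy":-0.15,"dz":0,"wx":0,"wy":0,"wz":0},
    {"dx":0.03,"dy":-0.19,"dz":0,"wx":0,"wy":0,"wz":0}
  ]
}}

```text
clock: 10.05
tool_pos: [0.531, 0.0524, 0.3305]
eef_rot: [0.635, -0.314, 0.62, -0.338]
contact_force: [2.5, 0.1, -0.4]
opening: 0.998
```

```bash
python3 st.py -140 195 270;python3 st.py -62 200 270
```

```text
10.05 [0.53100484 0.05240575 0.3304704 ] [ 2.5  0.1 -0.4] [ 0.54 -0.1   0.03]
tip bay -0.1281 -0.0053 0.1946
(array([ 0.035, -0.069,  0.2  ]), array([0.003, 0.005, 0.002]))
10.05 [0.53100484 0.05240575 0.3304704 ] [ 2.5  0.1 -0.4] [ 0.54 -0.1   0.03]
tip bay -0.1281 -0.0053 0.1946
(array([ 0.098, -0.024,  0.205]), array([0.003, 0.005, 0.002]))
```

{"name": "arm_command", "arguments": {
  "deltas": [
    {"dx":0.01,"dy":-0.03,"dz":0.03,"wx":0,"wy":0,"wz":0},
    {"dx":0.02,"dy":-0.055,"dz":0.07,"wx":0,"wy":0,"wz":0},
    {"dx":0.03,"dy":-0.065,"dz":0.115,"wx":0,"wy":0,"wz":0},
    {"dx":0.035,"dy":-0.069,"dz":0.16,"wx":0,"wy":0,"wz":0},
    {"dx":0.035,"dy":-0.069,"dz":0.2,"wx":0,"wy":0,"wz":0}
  ],
  "claw": -1,
  "grip_force": 15
}}

```text
clock: 10.55
tool_pos: [0.7328, 0.0653, 0.4074]
eef_rot: [0.633, -0.314, 0.623, -0.334]
contact_force: [0.8, 0.8, -0.8]
opening: 0.571
```

```bash
python3 st.py -62 200 250;python3 st.py -62 200 185 pics/k1.png
```

```text
10.55 [0.73279484 0.06531104 0.40737939] [ 0.8  0.8 -0.8] [ 0.59 -0.06  0.08]
tip bay -0.1328 0.1966 0.272
(array([0.046, 0.059, 0.003]), array([ 0.004, -0.006,  0.008]))
10.55 [0.73279484 0.06531104 0.40737939] [ 0.8  0.8 -0.8] [ 0.59 -0.06  0.08]
tip bay -0.1328 0.1966 0.272
(array([0.008, 0.112, 0.003]), array([ 0.004, -0.006,  0.008]))
```

View pics/k1.png

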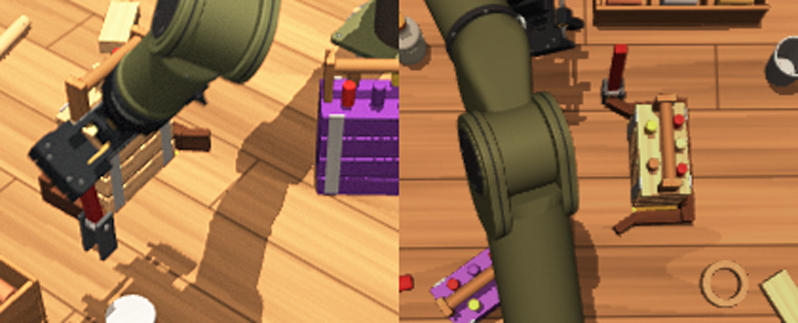

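{"name": "arm_command", "arguments": {
  "deltas": [
    {"dx":0,"dy":0,"dz":0.003,"wx":0,"wy":0,"wz":0},
    {"dx":0,"dy":0.01,"dz":0.003,"wx":0,"wy":0,"wz":0},
    {"dx":0,"dy":0.02,"dz":0.003,"wx":0,"wy":0,"wz":0},
    {"dx":0,"dy":0.03,"dz":0.003,"wx":0,"wy":0,"wz":0},
    {"dx":0,"dy":0.03,"dz":0.003,"wx":0,"wy":0,"wz":0}
  ]
}}

```text
clock: 11.15
tool_pos: [0.7336, 0.0484, 0.3793]
eef_rot: [0.636, -0.315, 0.621, -0.333]
contact_force: [-0.2, -0.4, 0.2]
opening: 0.03
```

```bash
python3 st.py -62 200 185;python3 -c "
from h import *
print(r.get_state()['opening'])"
```

```text
11.15 [0.73362513 0.04838456 0.37934595] [-0.2 -0.4  0.2] [ 0.47 -0.08 -0.  ]
tip bay -0.1158 0.1961 0.2441
(array([0.011, 0.079, 0.003]), array([0.01 , 0.   , 0.009]))
0.02999411288454069
```

{"name": "arm_command", "arguments": {
  "deltas": [
    {"dx":0.003,"dy":0.02,"dz":0.003,"wx":0,"wy":0,"wz":0},
    {"dx":0.006,"dy":0.04,"dz":0.003,"wx":0,"wy":0,"wz":0},
    {"dx":0.009,"dy":0.06,"dz":0.003,"wx":0.005,"wy":0,"wz":0.005},
    {"dx":0.011,"dy":0.079,"dz":0.003,"wx":0.01,"wy":0,"wz":0.009},
    {"dx":0.011,"dy":0.079,"dz":0.003,"wx":0.01,"wy":0,"wz":0.009}
  ]
}}

```text
clock: 11.65
tool_pos: [0.7383, -0.008, 0.3201]
eef_rot: [0.633, -0.315, 0.621, -0.337]
contact_force: [-0.9, -0.6, 0.3]
opening: 0.004
```

```bash
python3 st.py -62 150 183 pics/k2.png
```

```text
11.65 [ 0.73833277 -0.00799786  0.32012267] [-0.9 -0.6  0.3] [ 0.5   0.01 -0.03]
tip bay -0.0601 0.1996 0.1843
(array([-0.002,  0.   , -0.05 ]), array([ 0.002, -0.001,  0.002]))
```

View pics/k2.png

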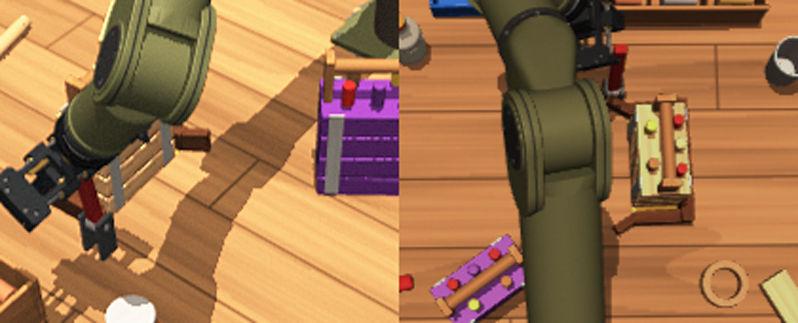

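{"name": "arm_command", "arguments": {
  "deltas": [
    {"dx":0,"dy":0,"dz":-0.015,"wx":0,"wy":0,"wz":0},
    {"dx":0,"dy":0,"dz":-0.03,"wx":0,"wy":0,"wz":0},
    {"dx":-0.001,"dy":0,"dz":-0.045,"wx":0,"wy":0,"wz":0},
    {"dx":-0.001,"dy":0,"dz":-0.06,"wx":0,"wy":0,"wz":0},
    {"dx":-0.001,"dy":0,"dz":-0.075,"wx":0,"wy":0,"wz":0}
  ]
}}

```text
clock: 12.25
tool_pos: [0.6643, -0.0047, 0.3232]
eef_rot: [0.631, -0.314, 0.622, -0.341]
contact_force: [0.7, 1.0, -0.9]
opening: 0.009
```

```bash
python3 st.py -62 85 180 pics/k3.png
```

```text
12.25 [ 0.66426973 -0.00473042  0.32320895] [ 0.7  1.  -0.9] [ 0.55 -0.2   0.11]
tip bay -0.0667 0.1274 0.1869
(array([-0.001,  0.008, -0.041]), array([-0.01 , -0.001, -0.004]))
```

View pics/k3.png

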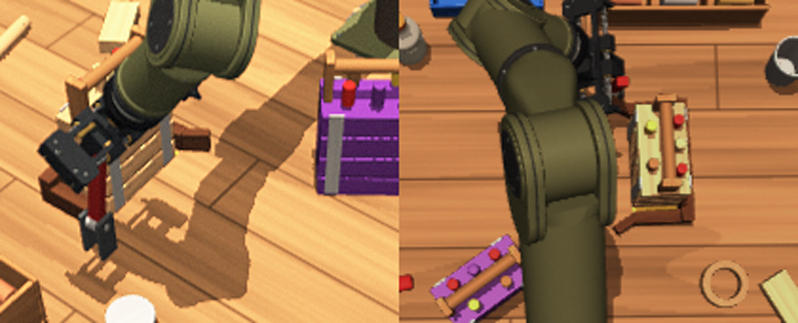

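{"name": "arm_command", "arguments": {
  "deltas": [
    {"dx":0,"dy":0.002,"dz":-0.014,"wx":0,"wy":0,"wz":0},
    {"dx":0,"dy":0.005,"dz":-0.028,"wx":0,"wy":0,"wz":0},
    {"dx":-0.001,"dy":0.008,"dz":-0.042,"wx":0,"wy":0,"wz":0},
    {"dx":-0.006,"dy":0.015,"dz":-0.059,"wx":0,"wy":0,"wz":0},
    {"dx":-0.011,"dy":0.022,"dz":-0.076,"wx":0,"wy":0,"wz":0}
  ]
}}

```text
clock: 12.85
tool_pos: [0.5895, -0.0119, 0.298]
eef_rot: [0.631, -0.314, 0.622, -0.341]
contact_force: [0.7, 1.3, -0.3]
opening: 0.007
```

```bash
python3 st.py -62 24 131 pics/k4.png;python3 st.py -62 8 95
```

```text
12.85 [ 0.58945959 -0.01191215  0.29802408] [ 0.7  1.3 -0.3] [ 0.52 -0.16  0.09]
tip bay -0.0623 0.0524 0.1618
(array([-0.018,  0.025, -0.027]), array([-0.01 , -0.002, -0.004]))
12.95 [ 0.58776188 -0.01211543  0.29705063] [-0.3  0.3 -0. ] [ 0.51 -0.11  0.03]
tip bay -0.062 0.0498 0.1609
(array([-0.038,  0.054, -0.041]), array([-0.004,  0.002, -0.002]))
```

View pics/k4.png

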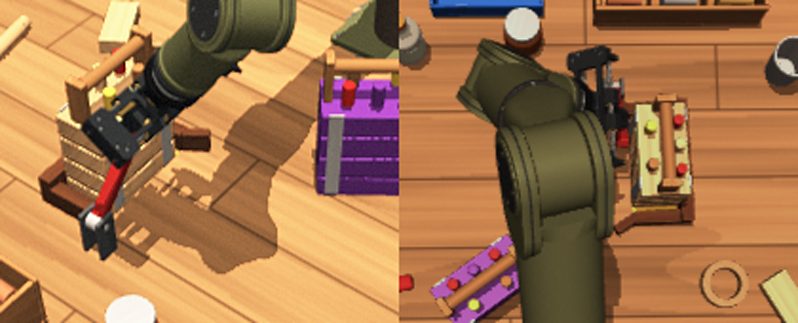

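Bar is following the fingers. Continue the arc.

{"name": "arm_command", "arguments": {
  "deltas": [
    {"dx":-0.009,"dy":0.012,"dz":-0.014,"wx":0,"wy":0,"wz":0},
    {"dx":-0.018,"dy":0.025,"dz":-0.026,"wx":0,"wy":0,"wz":0},
    {"dx":-0.027,"dy":0.037,"dz":-0.034,"wx":0,"wy":0,"wz":0},
    {"dx":-0.034,"dy":0.048,"dz":-0.039,"wx":0,"wy":0,"wz":0},
    {"dx":-0.038,"dy":0.054,"dz":-0.041,"wx":0,"wy":0,"wz":0}
  ]
}}

```text
clock: 13.45
tool_pos: [0.5489, -0.0135, 0.2307]
eef_rot: [0.632, -0.314, 0.622, -0.34]
contact_force: [-0.2, -0.3, 0.5]
opening: 0.006
```

```bash
python3 st.py -64 5 68 pics/k5.png
```

```text
13.45 [ 0.54893056 -0.01349888  0.23073308] [-0.2 -0.3  0.5] [ 0.51 -0.07 -0.01]
tip bay -0.0621 0.0114 0.0946
(array([-0.017,  0.021, -0.006]), array([-0.007, -0.001, -0.003]))
```

View pics/k5.png

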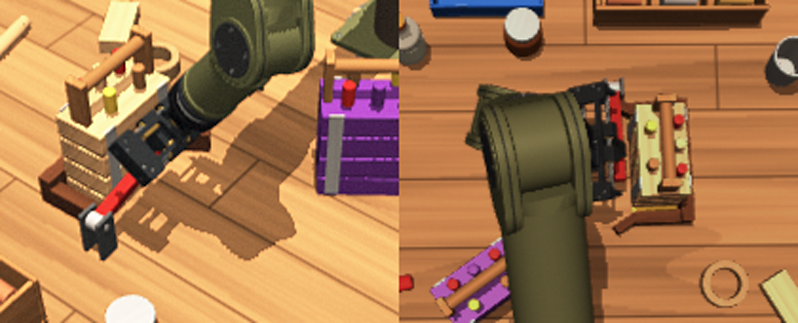

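{"name": "arm_command", "arguments": {
  "deltas": [
    {"dx":-0.005,"dy":0.006,"dz":-0.002,"wx":0,"wy":0,"wz":0},
    {"dx":-0.01,"dy":0.012,"dz":-0.004,"wx":0,"wy":0,"wz":0},
    {"dx":-0.014,"dy":0.018,"dz":-0.006,"wx":0,"wy":0,"wz":0},
    {"dx":-0.017,"dy":0.022,"dz":-0.006,"wx":0,"wy":0,"wz":0},
    {"dx":-0.018,"dy":0.024,"dz":-0.006,"wx":0,"wy":0,"wz":0}
  ]
}}

```text
clock: 14.05
tool_pos: [0.5415, -0.0128, 0.2029]
eef_rot: [0.633, -0.313, 0.622, -0.339]
contact_force: [-7.5, 9.8, 32.5]
opening: 0.01
```

```bash
python3 st.py -64 5 58 pics/k6.png
```

```text
14.05 [ 0.54151858 -0.01279079  0.20288406] [-7.5  9.8 32.5] [-1.33  1.01 -0.72]
tip bay -0.0624 0.0038 0.0672
(array([-0.006,  0.007,  0.002]), array([-0.006, -0.001,  0.003]))
```

View pics/k6.png

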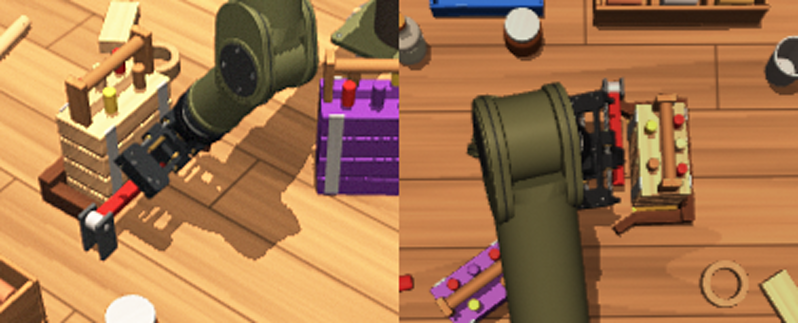

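{"name": "arm_command", "arguments": {
  "deltas": [
    {"dx":0.012,"dy":-0.016,"dz":0,"wx":0,"wy":0,"wz":0},
    {"dx":0.02,"dy":-0.04,"dz":0,"wx":0,"wy":0,"wz":0},
    {"dx":0.0,"dy":-0.08,"dz":0,"wx":0,"wy":0,"wz":0},
    {"dx":-0.03,"dy":-0.12,"dz":0,"wx":0,"wy":0,"wz":0},
    {"dx":-0.05,"dy":-0.16,"dz":0,"wx":0,"wy":0,"wz":0}
  ]
}}

```text
clock: 14.65
tool_pos: [0.5358, 0.1213, 0.304]
eef_rot: [0.632, -0.315, 0.621, -0.34]
contact_force: [0.4, 0.0, -0.3]
opening: 0.01
```

```bash
python3 st.py -250 0 250
```

```text
14.65 [0.53579225 0.121329   0.30402069] [ 0.4  0.  -0.3] [ 0.51 -0.06  0.06]
tip bay -0.1974 0.003 0.1678
(array([ 0.003, -0.098, -0.002]), array([-0.005,  0.001, -0.004]))
```

{"name": "arm_command", "arguments": {
  "deltas": [
    {"dx":0,"dy":-0.04,"dz":0,"wx":0,"wy":0,"wz":0},
    {"dx":0,"dy":-0.08,"dz":0,"wx":0,"wy":0,"wz":0},
    {"dx":0,"dy":-0.1,"dz":0,"wx":0,"wy":0,"wz":0},
    {"dx":0,"dy":-0.1,"dz":0,"wx":0,"wy":0,"wz":0},
    {"dx":0,"dy":-0.1,"dz":0,"wx":0,"wy":0,"wz":0}
  ]
}}

```text
clock: 15.15
tool_pos: [0.5336, 0.1755, 0.3851]
eef_rot: [0.632, -0.314, 0.622, -0.339]
contact_force: [0.0, 0.2, 0.2]
opening: 0.0
```

```bash
python3 - <<'E'
from h import *
print(r.get_state()['contact_force'])
im=r.snapshot("top"); crop(im,300,130,420,250,5,"pics/t20.png"); cv2.imwrite("pics/tf.png",im[:,:,::-1])
im=r.snapshot("scene"); crop(im,180,180,330,300,5,"pics/s20.png"); 
for a in(1.37,1.47,1.57):
    E=B(-66,128-170*np.sin(a),55+170*np.cos(a)); print(a,(proj("top",E)[0]-[300,130])*5,(proj("scene",E)[0]-[180,180])*5)
E
```

```text
[0.01888091 0.19074426 0.15883596]
1.37 [283.14394681 471.40887565] [500.51984635 296.23570252]
1.47 [281.11852753 479.37611009] [505.02692516 316.3212713 ]
1.57 [278.96422267 484.63767214] [507.57160848 338.05819691]
```

View pics/t20.png

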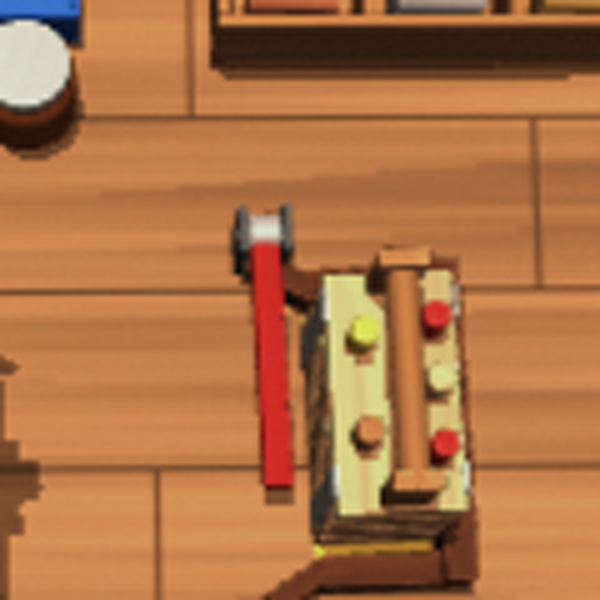

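View pics/s20.png

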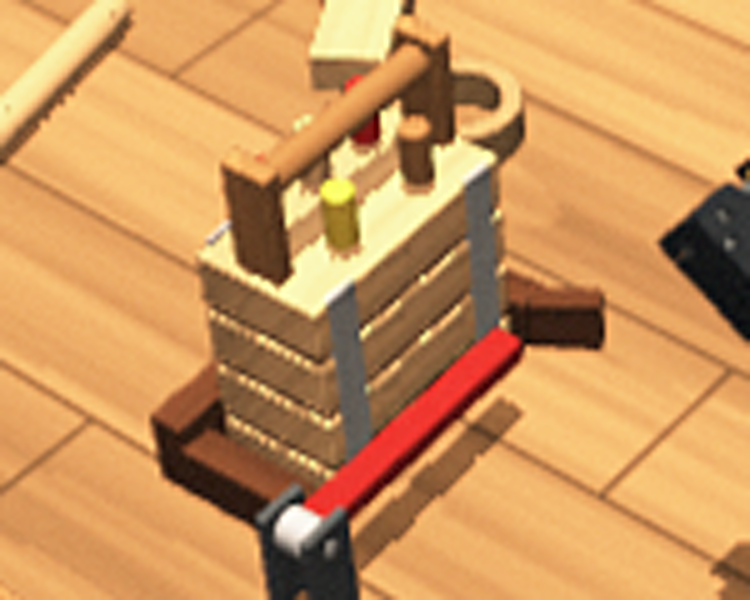

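View pics/tf.png

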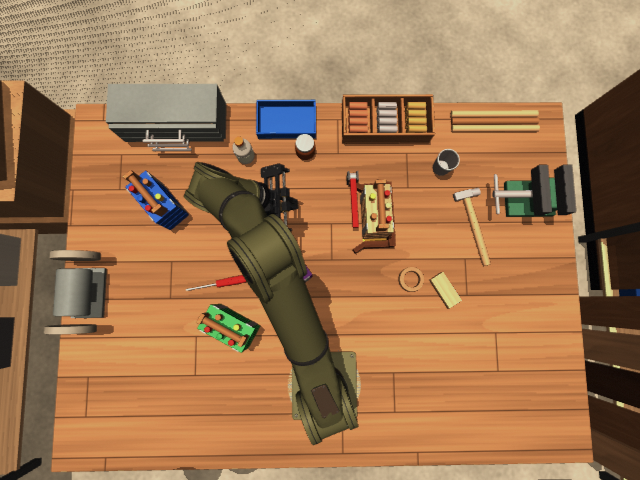

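```bash
python3 -c "
from cr import *
crate([(324,277),(454,270),(468,510),(339,516)],(300,130),5)
from h import *
print(r.finish_job(), r.get_state()['clock'])"
```

```text
crate bay x,y,yaw -0.0024 -0.0026 -0.003 [[-0.1, -0.5], [-0.1, -0.1], [0.4, 0.3], [-0.2, 0.3]]
the job is handed in; nothing more can be done
the job is handed in; nothing more can be done
```

The crate is home against the end stop and the red keeper bar is fully down behind it. I handed the job in at about 15 s, and the hand-in gives no verdict.

- **Crate:** I pushed it with both open fingertips about 23 mm above the bench, with the hand tilted so its body stayed clear. It stayed upright in every picture. I steered it about 1 cm sideways so it entered the bay centred. I pushed home twice, and both times the fingertips stopped at 47 mm behind the bay origin under 25–28 N of push. With the crate's back face at -40 mm and about 7 mm from the fingertip centre to its front edge, that is the home position. The last picture fit put the crate 2.4 mm short in x, 2.6 mm off in y and 0.003 rad in yaw. I took that x offset as measurement error, because the second push did not move the crate.
- **Keeper bar:** I pushed it over with the closed fingers until it stopped hard at about 32 N with the bar level. Both cameras then showed its free end within about 2 pixels of where an angle of 1.57 rad puts it.
- **The rest of the bench:** Compared by eye, the bystanders show in the same places in the first and last top views. The purple crate lookalike was mostly hidden by the arm in the last view. The highest net wrist force I saw was about 35 N. The arm ended clear of everything, with the force reading near zero.

**Force reading:** Both pushes home also showed about 6–7 N of sideways force. I first suspected the hand was touching the keeper's cheek, so I moved it 13 mm away for the second push. The force stayed about the same, so I put it down to the crate rather than the cheek.

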